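Load the stencilling jig and refit its stencil plate

ROBOT

A 6-joint arm with a two-finger parallel gripper is mounted at the origin on the work surface. World frame = base frame: x ahead of the robot, y to its left, z up, the work surface at z = 0. Lengths are in m, angles in rad, forces in N, time in s.
With the tool pointing down it reaches from about 0.3 to 0.875 m from the base axis. Payload 6.4 kg.
Tool frame: the origin (TCP) lies at the very end of the fingers, on their centre line; the grasp point (between the pads) lies 19 mm behind it (manip.grip_point_offset is the distance from the TCP to the grasp point, in m); z points along the fingers, x is the direction in which the jaws open and shut, and the axes are right-handed (so a half turn about z gives the same grasp; the last joint's range is limited). The gripper opens to 85 mm and grips with 20 to 120 N. Pads are 22 mm wide; open, the fingers measure 114 mm over their backs; the gripper's body (76 mm by 85 mm) begins 54 mm behind the grasp point. The pads swing forward as they close: fully open they stand 13 mm farther back than shut.
Start: joints at [1.01, 0.181, 1.607, -0, 1.354, -0.206], TCP at [0.2, 0.539, 0.231] pointing down, gripper open.
Joint ranges: [-2.99, 2.99], [-0.89, 2.07], [0.3, 2.58], [-1.14, 4.28], [0, 2.63], [-3.12, 3.12]. Speed limits (rad/s): [2.57, 2.57, 3.01, 3.14, 3.14, 3.14].

INTERFACE

Orientations are given as a rotation vector (axis times angle).
In Python, from station import manip gives the robot as it stands. The module is installed in compiled form; this text tells all that it offers.
- The arm moves only by the tool drive_tool, never from a script. Its argument "moves" is a list of rows, each an object with "travel": the shift along the tool's x, y, z in mm, a list of three; "rotation": the turn, a rotation vector about the tool's x, y, z in degrees, a list of three; "claw": the finger opening in mm, from 0 to 85.4. A call has 1 to 10 rows; each row shifts and turns the pose as measured when the row begins, along the tool's axes as they then stand; what a row does not reach is not made up. A row lasts 1/10 s, in which the tool goes at most 50 mm and 8.59 degrees, less where a joint would pass 70% of its speed; a pose out of reach is approached as far as the arm can. A call is refused whole if a number of a shift passes 50 or a number of a turn 8.59, either way. A call with a gripper value outside its range is refused whole. The fingers move at their own pace and stop on an object; the grip force is fixed at half the most. Time passes only in rows, so rows that do not move let the fingers close. It gives the time, the measured TCP pose, the force and the opening at its end, in the units of the state.
- manip.state(): the state, without advancing time (a new reading comes with each control period).
- manip.camera(name): name is "scene" or "side" or "wrist"; returns (picture, depth): 420x560x3 uint8, red, green, blue; 420x560 float32, m along the optical axis (not along the pixel's ray), 0 where there is no reading.
- manip.get_calibration(name): a dict with "K" (3x3 intrinsics, pixels), "R" (3x3) and "t" (3): a world point X has camera coordinates R X + t. Camera axes: x right, y down, z forward; pixel columns grow to the right and rows downward; lengths in m; the calibration is good to about 2 mm. A picture is of the moment at which its call begins: read the wrist's pose just before it. get_calibration takes no time and is no camera call; for the wrist camera it gives the pose at the moment of the call.
- manip.close_job(): hands the job in, once; it reports no verdict.
Trained networks look in the newest picture that a camera, given by its name, has taken for a name from the list of things; names that differ only in an ending like _2 or _b are one class to them, and where a whole thing is asked for, a point or a joint stands for the part that bears it (a point fixed in the world has none). Each returns a list of dicts, best first, with "p" (0 to 1); they miss things now and then, are a little off and sometimes report something else, mostly with a low value. They report only what shows in the picture. A call takes as long as a camera call. They do not tell look-alikes from the thing itself.
- manip.search_frame(name, camera): "xy" ([column, row] in pixels, amid what is visible of it).
- manip.landmark_of(name, camera): "xy" ([column, row] in pixels: a listed point, or the origin of a listed thing).
The state is a dict: "time_s": time; "qpos": joint angles; "qd": joint speeds; "joint_efforts": joint torques, N m; "position": TCP position; "tcp_rot": TCP orientation; "force": force on the tool from outside, world axes, zero at the start; "torque": the same for the moment, N m; "width": opening from 0.0 (shut) to 1.0 (fully open).
Only numpy, scipy, OpenCV 4.12 (cv2) and the standard library are available. Lean on these libraries where they do the work, as an engineer would, in place of code of your own. Each camera call takes 0.05 s, during which the arm holds its last target.

TASK

Get the batch of blank plaques ready for stencilling: lift the stencil plate off the jig and lay it flat on the bench clear of the jig, then, with the plate still lying there, slide every plaque body first into a lane of its own, under the bridge, until it is fully home against the end stop. Once they are all home, put the plate back over the two pins so that it rests flush on the jig, let go, and leave the bottle, paint jar, brush and tape where they are.

Things in the scene. Friction and masses are not known exactly. Their poses are not given: they have to be found in the camera images.
- jig: Fixed wooden stencilling jig, 100 (x -55 to 45) x 330 mm, 25 mm high, with five equal straight lanes side by side. Origin on the bench; +x is the way plaques slide in (away from the robot), y across the lanes, z up. Lane centre lines at jig y = -104, -52, 0, 52, 104 mm. Lanes are 47 mm wide, floor 6 mm above the bench; dividers 5 mm thick; dividers, end blocks and stop wall 19 mm high.
- jig_mouth (a point): Floor of the middle lane's mouth, jig (-40, 0, 6) mm, axes as the jig's. A dark wooden bridge covers all mouths from jig x = -40 to -22 mm, underside at 19 mm, top at 25 mm above the bench, so each mouth is a slot 47 mm wide and 13 mm high; behind the bridge the lanes are open above. In front a ramp, 15 mm long, rises from the bench to the lane floor.
- jig_stop (a point): Foot of the middle lane's end stop, jig (30, 0, 6) mm, axes as the jig's; the stop face runs across all lanes, 70 mm in from the mouths, and the stop wall ends at jig x = 45 mm. A plaque fully home touches it: its origin is then at jig x = -12.5 mm, 6 mm above the bench, and 15 mm of its body and the whole tab stick out of the mouth.
- jig_seat (a point): Point at jig (13, 0, 19) mm, axes as the jig's, midway between the two steel locating pins, where the plate's origin comes when the plate is flush. The pins are 10 mm thick, tapered at the top, at jig x = 13 mm, y = -146 and +146 mm, from 19 to 38 mm above the bench.
- plate: Loose aluminium stencil plate, 60 mm (x) x 310 mm (y) x 5 mm, about 0.3 kg, with five rectangular windows in a row and a 13 mm hole for a pin near each end, at x = 0, y = -146 and +146 mm. Origin at the centre of its underside, z up. It starts flush on the jig, over the pins; either way round fits.
- plate_grip (a point): Centre of the plate's handle, 34 mm above the plate's underside: a black bar over the middle window, running along the plate's x, 62 mm long, 14 mm wide (y), 14 mm tall, carried on two posts 10 x 12 mm at plate x = -23.5 and +23.5 mm. Axes as the plate's.
- plaque1: One of 3 to 5 identical loose blank plaques (None all along if absent): white wooden paddle shape, 10 mm thick, about 35 g. Body 85 mm (x) x 44 mm (y); a tab 45 mm long, 20 mm wide runs on from the middle of its -x side. Origin at the centre of the body's underside, z up; front edge at x = +42.5, tab end at x = -87.5 mm. Starts flat on the bench on the right, tab roughly to the robot.
- plaque2: One of 3 to 5 identical loose blank plaques (None all along if absent): white wooden paddle shape, 10 mm thick, about 35 g. Body 85 mm (x) x 44 mm (y); a tab 45 mm long, 20 mm wide runs on from the middle of its -x side. Origin at the centre of the body's underside, z up; front edge at x = +42.5, tab end at x = -87.5 mm. Starts flat on the bench on the right, tab roughly to the robot.
- plaque3: One of 3 to 5 identical loose blank plaques (None all along if absent): white wooden paddle shape, 10 mm thick, about 35 g. Body 85 mm (x) x 44 mm (y); a tab 45 mm long, 20 mm wide runs on from the middle of its -x side. Origin at the centre of the body's underside, z up; front edge at x = +42.5, tab end at x = -87.5 mm. Starts flat on the bench on the right, tab roughly to the robot.
- plaque4: One of 3 to 5 identical loose blank plaques (None all along if absent): white wooden paddle shape, 10 mm thick, about 35 g. Body 85 mm (x) x 44 mm (y); a tab 45 mm long, 20 mm wide runs on from the middle of its -x side. Origin at the centre of the body's underside, z up; front edge at x = +42.5, tab end at x = -87.5 mm. Starts flat on the bench on the right, tab roughly to the robot.
- plaque5: One of 3 to 5 identical loose blank plaques (None all along if absent): white wooden paddle shape, 10 mm thick, about 35 g. Body 85 mm (x) x 44 mm (y); a tab 45 mm long, 20 mm wide runs on from the middle of its -x side. Origin at the centre of the body's underside, z up; front edge at x = +42.5, tab end at x = -87.5 mm. Starts flat on the bench on the right, tab roughly to the robot.
- bottle: Bystander: white plastic bottle, 64 mm across, 170 mm tall, origin under its centre, standing on the right beyond the row of plaques.
- paintpot: Bystander: squat paint jar, 68 mm across, 65 mm tall, origin under its centre, standing beyond the jig.
- brush: Bystander: paint brush lying on the bench beyond the plaques, origin under its middle.
- tape: Bystander: roll of masking tape lying flat, 100 mm across, 24 mm high, origin under its centre, at the far right, nearer the robot.
Mind the look-alikes: they are no part of the job. Leave any red look-alike of the plaque1 alone.

How it is judged:
By the outcome, as a careful person would: the job done as asked, in the order asked, and still so for the second after the job is handed in, with the robot touching nothing.
Of plaque1, plaque2, plaque3, plaque4, plaque5 only 3 to 5 are there at a start; the rules pass over those that are not, and their reading is None.
At some moment in a run one of plaque1, plaque2, plaque3, plaque4, plaque5 may be knocked a few centimetres aside while the robot is not near it.
Once in a run the grip may slacken for a moment while it holds something.
It also fails if it takes over 210 s, if anything falls off the work surface, if the arm or the gripper's body presses on something with over 40 N, if the wrist force passes 120 N, or if a joint passes its speed limit or range.

## Working session

There is one attempt and no reset: what is moved stays moved. The work goes in short steps, Python scripts to look and compute and a tool call to move; the robot and the scene stay as the last step left them, time stands still between calls to the robot, and variables do not carry over. Pictures are saved under pics/ and viewed, and the job is handed in when it is done.

Besides the shell and the picture viewer there is one more tool, called after "Request:" as name(argument=value, ...) on one line, values as JSON. drive_tool: Moves the arm, as the interface text tells. Its arguments: {"type":"object","properties":{"moves":{"type":"array","items":{"type":"object","properties":{"travel":{"type":"array","items":{"type":"number"}},"rotation":{"type":"array","items":{"type":"number"}},"claw":{"type":"number"}}}}},"required":["moves"]}

```bash
ls; mkdir -p pics
python3 - <<'E'
from station import manip
import cv2,numpy as np
s=manip.state();print(s)
for c in ["scene","side","wrist"]:
    p,d=manip.camera(c);cv2.imwrite(f"pics/a_{c}.png",p[:,:,::-1]);np.save(f"a_{c}.npy",d)
    k=manip.get_calibration(c);print(c,k)
print(manip.grip_point_offset)
E
```

```text
pics
{'time_s': 0.0, 'qpos': array([ 1.00967566e+00,  1.81547158e-01,  1.60802526e+00,  2.93628553e-05,
        1.35381203e+00, -2.06313626e-01]), 'qd': array([ 0.00061563, -0.00013823, -0.00077669,  0.00056709,  0.00019001,
        0.00104025]), 'joint_efforts': array([-3.11750264e-04, -4.44854236e+01, -3.51347852e+01, -2.28974686e-04,
        8.62399262e-03,  8.33200772e-06]), 'position': array([0.19943616, 0.53870433, 0.23037239]), 'tcp_rot': array([ 2.57805556,  1.79415491, -0.00260757]), 'force': array([ 0.40462808, -0.62165926, -0.47201146]), 'torque': array([ 0.02880529, -0.06206372, -0.00736659]), 'width': 1.0056095314839224}
scene {'K': array([[449.94274661,   0.        , 280.07873901],
       [  0.        , 449.94274661, 217.68350817],
       [  0.        ,   0.        ,   1.        ]]), 'R': array([[ 0.3692445 ,  0.92924668, -0.01261409],
       [ 0.6161403 , -0.25494508, -0.74523429],
       [-0.69572238,  0.26740161, -0.66668339]]), 't': array([ 3.37725024e-04, -3.29849045e-01,  1.72838976e+00])}
side {'K': array([[405.41899273,   0.        , 283.120921  ],
       [  0.        , 405.41899273, 204.53071557],
       [  0.        ,   0.        ,   1.        ]]), 'R': array([[ 0.8347957 , -0.55027606,  0.01767458],
       [-0.27342395, -0.44223416, -0.85420624],
       [ 0.47786554,  0.70825505, -0.51963383]]), 't': array([-0.54416011,  0.12558144,  0.94744804])}
wrist {'K': array([[305.58289181,   0.        , 286.67476759],
       [  0.        , 305.58289181, 210.38898754],
       [  0.        ,   0.        ,   1.        ]]), 'R': array([[ 3.47981760e-01,  9.37501106e-01, -6.08446298e-04],
       [ 9.02936448e-01, -3.34977300e-01,  2.69250773e-01],
       [ 2.52219082e-01, -9.42437462e-02, -9.63069910e-01]]), 't': array([-0.57327275, -0.03396385,  0.37864432])}
0.0187
```

View pics/a_scene.png

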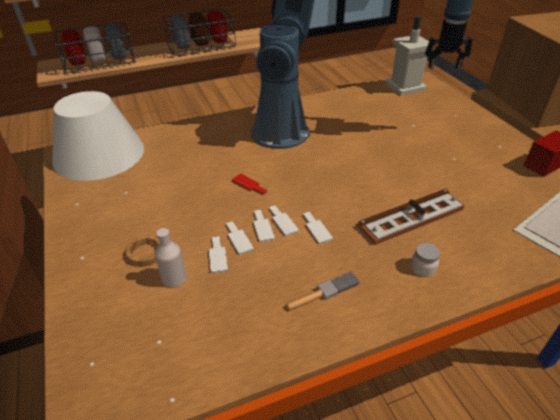

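View pics/a_side.png

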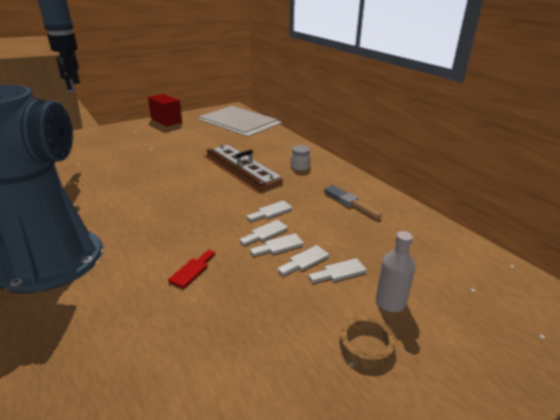

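View pics/a_wrist.png

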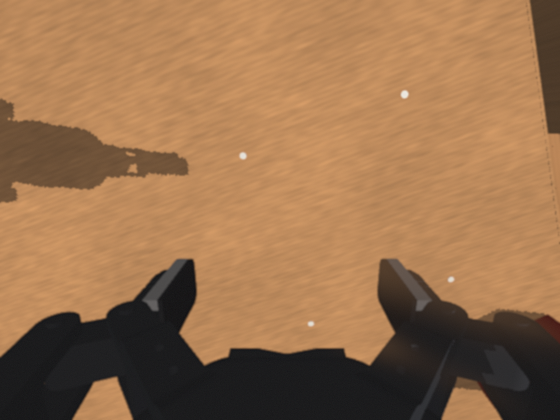

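```bash
cat > h.py <<'E'
from station import manip
import cv2,numpy as np
from scipy.spatial.transform import Rotation as Ro
def ray(px,cal):
    K,R,t=cal["K"],cal["R"],cal["t"]
    d=R.T@np.linalg.solve(K,np.array([px[0],px[1],1.0])); return -R.T@t,d
def onz(px,cal,z):
    c,d=ray(px,cal); return c+d*(z-c[2])/d[2]
def proj(X,cal):
    v=cal["R"]@np.asarray(X)+cal["t"]; v=cal["K"]@v; return v[:2]/v[2]
def snap(cam,name=None):
    cal=manip.get_calibration(cam);p,d=manip.camera(cam)
    if name: cv2.imwrite(f"pics/{name}.png",p[:,:,::-1])
    return p,d,cal
def world(d,cal):
    v,u=np.mgrid[0:d.shape[0],0:d.shape[1]]
    K=cal["K"];c=np.stack([(u-K[0,2])/K[0,0]*d,(v-K[1,2])/K[1,1]*d,d],-1)
    return (c-cal["t"])@cal["R"]
def plan(xyz,yaw=None,tilt=None):
    """print shift in tool axes (mm) and turn about tool z (deg). yaw=world dir of tool x (mod pi)"""
    s=manip.state();R=Ro.from_rotvec(s["tcp_rot"]).as_matrix()
    dw=np.array(xyz)-s["position"]
    out="t=%.1f pos=%s w=%.2f F=%s\n"%(s["time_s"],np.round(s["position"]*1000,1),s["width"],np.round(s["force"],1))
    cy=np.arctan2(R[1,0],R[0,0]); out+=" toolx yaw now %.1f"%np.degrees(cy)
    if yaw is not None:
        e=(yaw-cy+np.pi/2)%np.pi-np.pi/2
        T=np.array([[np.cos(cy+e),np.sin(cy+e),0],[0,0,0],[0,0,-1.]]);T[1]=np.cross(T[2],T[0])
        rv=Ro.from_matrix(R.T@T.T).as_rotvec(degrees=True)
        out+=" turn(tool,deg) %s; q6 now %.2f; shift if turned first %s"%(np.round(rv,2),s["qpos"][5],np.round(T@dw*1000,1))
    print(out+"\n shift(tool,mm) %s  world %s"%(np.round(R.T@dw*1000,1),np.round(dw*1000,1)))
E
python3 - <<'E'
from h import *
for c in ["scene","side"]:
    p,d,cal=snap(c)
    for n in ["jig_mouth","jig_stop","jig_seat","plate_grip","plaque1","jig","plate","bottle","paintpot","brush","tape"]:
        r=manip.landmark_of(n,c)
        z={"jig_mouth":.006,"jig_stop":.006,"jig_seat":.019,"plate_grip":.053,"plate":.019}.get(n,0)
        print(c,n,[(np.round(a["xy"],1),round(a["p"],2),np.round(onz(a["xy"],cal,z)*1000).astype(int)[:2]) for a in r[:7]])
E
```

```text
scene jig_mouth [(array([400.5, 207.8]), 0.74, array([565, 172]))]
scene jig_stop [(array([415.9, 220.6]), 0.79, array([632, 182]))]
scene jig_seat [(array([413.5, 215.9]), 0.9, array([623, 177]))]
scene plate_grip [(array([419. , 209.1]), 0.67, array([634, 181]))]
scene plaque1 [(array([285.2, 223.5]), 0.88, array([ 490, -178])), (array([324.4, 231.5]), 0.88, array([565, -86])), (array([245.8, 183. ]), 0.8, array([ 256, -224])), (array([266.2, 234. ]), 0.68, array([ 510, -247])), (array([219.2, 263.3]), 0.62, array([ 569, -405])), (array([241.4, 240.8]), 0.61, array([ 510, -322]))]
scene jig [(array([407.1, 217.6]), 0.79, array([605, 170])), (array([398.9, 206. ]), 0.71, array([550, 177]))]
scene plate []
scene bottle [(array([170.9, 275.2]), 0.61, array([ 562, -535])), (array([406.2, 207.8]), 0.45, array([566, 193]))]
scene paintpot [(array([323.6, 234.3]), 0.33, array([575, -93]))]
scene brush [(array([323.8, 293. ]), 0.61, array([ 769, -186]))]
scene tape [(array([146.4, 251.8]), 0.84, array([ 450, -582]))]
side jig_mouth [(array([230. , 171.2]), 0.71, array([558, 176]))]
side ji
[... 498 characters left out ...]
[ 255, -221])), (array([285.2, 246. ]), 0.59, array([ 492, -252]))]
side jig [(array([240.9, 170.3]), 0.92, array([597, 174]))]
side plate [(array([245.4, 164.8]), 0.91, array([612, 168])), (array([244.8, 151.8]), 0.67, array([661, 262]))]
side bottle [(array([391.6, 301.3]), 0.64, array([ 575, -529])), (array([273. , 209.4]), 0.54, array([557, -92]))]
side paintpot [(array([299.6, 164. ]), 0.6, array([793, 111])), (array([366.7, 346.1]), 0.44, array([ 451, -585]))]
side brush [(array([350.7, 205.2]), 0.9, array([ 761, -191])), (array([271.5, 232.8]), 0.63, array([ 493, -186]))]
side tape [(array([367.4, 345.3]), 0.83, array([ 453, -585])), (array([391.4, 303. ]), 0.43, array([ 571, -532]))]
```

Run:
```python
from h import *
cal=manip.get_calibration("wrist");s=manip.state();R=Ro.from_rotvec(s["tcp_rot"]).as_matrix()
c=-cal["R"].T@cal["t"];print("cam in tool",R.T@(c-s["position"]), "axes",np.round(R.T@cal["R"].T,2))
plan([.58,.18,.29],np.pi/2)
```

```text
cam in tool [-0.00124182 -0.06882211 -0.14282389] axes [[ 1.   -0.    0.  ]
 [ 0.    0.96  0.27]
 [-0.   -0.27  0.96]]
t=1.4 pos=[199.8 539.2 231.3] w=1.00 F=[ 0.4  0.  -0. ]
 toolx yaw now 69.7 turn(tool,deg) [  0.    -0.   -20.33]; q6 now -0.21; shift if turned first [-359.2  380.2  -58.7]
 shift(tool,mm) [-204.8  481.4  -58.7]  world [ 380.2 -359.2   58.7]
```

Request:
drive_tool(moves=[{"travel": [0,0,-20],"rotation": [0,0,-6.8],"claw": 85},{"travel": [0,0,-20],"rotation": [0,0,-6.8],"claw": 85},{"travel": [0,0,-20],"rotation": [0,0,-6.8],"claw": 85},{"travel": [-35,37,0],"rotation": [0,0,0],"claw": 85},{"travel": [-35,37,0],"rotation": [0,0,0],"claw": 85},{"travel": [-35,37,0],"rotation": [0,0,0],"claw": 85},{"travel": [-35,37,0],"rotation": [0,0,0],"claw": 85},{"travel": [-35,37,0],"rotation": [0,0,0],"claw": 85},{"travel": [-35,37,0],"rotation": [0,0,0],"claw": 85},{"travel": [-35,37,0],"rotation": [0,0,0],"claw": 85}])

```text
time_s: 2.35
position: [0.4583, 0.304, 0.2945]
tcp_rot: [-2.188, -2.255, -0.006]
force: [1.2, 0.6, -0.2]
width: 0.996
```

Run:
```python
from h import *
plan([.58,.18,.29],np.pi/2)
```

```text
t=2.4 pos=[458.3 304.  294.5] w=1.00 F=[ 1.2  0.6 -0.2]
 toolx yaw now 91.7 turn(tool,deg) [ 0.13 -0.15  1.73]; q6 now -1.23; shift if turned first [-124.   121.7    4.5]
 shift(tool,mm) [-127.6  117.9    4.5]  world [ 121.7 -124.    -4.5]
```

Request:
drive_tool(moves=[{"travel": [-40,36,0],"rotation": [0,0,1.7],"claw": 85},{"travel": [-42,36,0],"rotation": [0,0,0],"claw": 85},{"travel": [-42,36,0],"rotation": [0,0,0],"claw": 85},{"travel": [0,0,0],"rotation": [0,0,0],"claw": 85}])

```text
time_s: 2.75
position: [0.561, 0.1866, 0.2944]
tcp_rot: [2.228, 2.212, 0.007]
force: [-0.6, -0.0, 0.1]
width: 0.996
```

Run:
```python
from h import *
p,d,cal=snap("wrist","b")
np.savez("b.npz",p=p,d=d,**cal)
for n,z in [("jig_mouth",.006),("jig_stop",.006),("jig_seat",.019),("plate_grip",.053),("plate",.019),("jig",0)]:
    print(n,[(np.round(a["xy"],1),round(a["p"],2),np.round(onz(a["xy"],cal,z)*1000,1)[:2]) for a in manip.landmark_of(n,"wrist")[:3]])
plan([.58,.18,.29],np.pi/2)
```

```text
jig_mouth [(array([280.7, 174.6]), 0.8, array([561.1, 178. ])), (array([288.4, 215.2]), 0.37, array([621.4, 188.5]))]
jig_stop [(array([287.4, 222.3]), 0.74, array([632.4, 187. ]))]
jig_seat [(array([284.4, 215. ]), 0.91, array([617.1, 182.7]))]
plate_grip [(array([284.9, 222.6]), 0.76, array([617.4, 183.5]))]
plate [(array([287.7, 212.4]), 0.6, array([613.3, 187.5]))]
jig [(array([285.8, 200.6]), 0.95, array([600.7, 184.9]))]
t=3.1 pos=[556.9 193.  295.1] w=0.99 F=[1.1 0.7 0.1]
 toolx yaw now 90.1 turn(tool,deg) [ 0.23 -0.21  0.07]; q6 now -1.44; shift if turned first [-13.   23.1   5.1]
 shift(tool,mm) [-13.   23.1   5.1]  world [ 23.1 -13.   -5.1]
```

View pics/b.png

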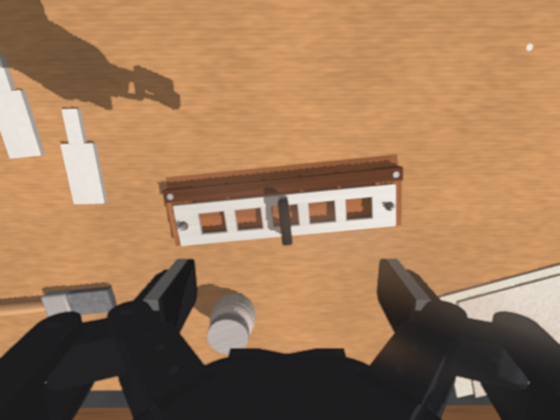

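Run:
```python
from h import *
p,d,cal=snap("wrist","b2")
hsv=cv2.cvtColor(p,cv2.COLOR_RGB2HSV)
m=((hsv[...,1]<60)&(hsv[...,2]>130)).astype(np.uint8)
m[:170]=0;m[260:]=0;m[:,:165]=0;m[:,415:]=0
W=world(d,cal)
print("height plate",np.median(W[...,2][m>0]), "bench", np.median(W[60:100,250:400,2]))
ys,xs=np.nonzero(m)
P=np.array([onz((x,y),cal,.024)[:2]*1000 for x,y in zip(xs,ys)],np.float32)
# keep main
r=cv2.minAreaRect(P);print(r)
r=cv2.minAreaRect(cv2.convexHull(P));print(cv2.boxPoints(r))
for px in [(181,226),(388,206)]: print("pin",onz(px,cal,.038)*1000)
for px in [(170,197),(396,174)]: print("screw",onz(px,cal,.025)*1000)
cv2.imwrite("pics/b3.png",cv2.resize(p[150:270,140:430,::-1],None,fx=2.7,fy=2.7,interpolation=cv2.INTER_CUBIC))
for n in ["jig_mouth","jig_stop","jig_seat","plate_grip","plate","jig"]: pass
```

```text
height plate 0.024209318315623736 bench 0.00034197433057104806
((608.263916015625, 183.78146362304688), (78.32682037353516, 315.1864318847656), 5.4013671875)
[[554.4398   336.9884  ]
 [584.109     23.201483]
 [662.088     30.574524]
 [632.4188   344.36145 ]]
pin [623.09941267  47.69683504  38.        ]
pin [594.72828699 330.67132196  38.        ]
screw [585.16197227  31.79416548  25.        ]
screw [553.1646102  341.97554414  25.        ]
```

View pics/b3.png

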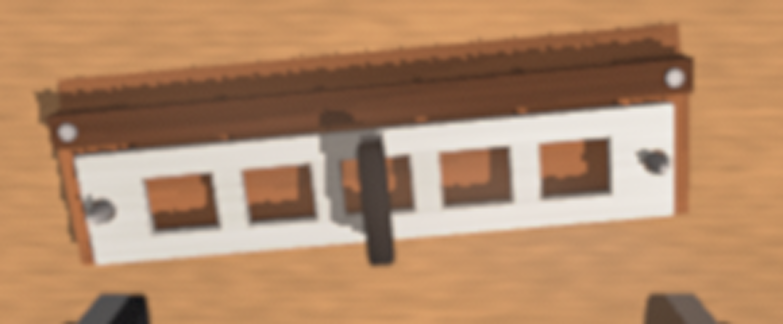

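```bash
cat >> h.py <<'E'
def whitemask(p,v=130,s=60):
    hsv=cv2.cvtColor(p,cv2.COLOR_RGB2HSV)
    return ((hsv[...,1]<s)&(hsv[...,2]>v)).astype(np.uint8)
def comps(m,amin=80):
    n,l,st,c=cv2.connectedComponentsWithStats(m)
    return [(l==i) for i in range(1,n) if st[i,4]>=amin]
E
python3 - <<'E'
from h import *
p,d,cal=snap("wrist")
m=whitemask(p)
m[:170]=0;m[260:]=0;m[:,:160]=0;m[:,420:]=0
m=cv2.morphologyEx(m,cv2.MORPH_OPEN,np.ones((3,3),np.uint8))
for c in comps(m,30):
    cs,_=cv2.findContours(c.astype(np.uint8),cv2.RETR_EXTERNAL,cv2.CHAIN_APPROX_NONE)
    q=np.array([onz(x,cal,.024)[:2]*1000 for x in cs[0][:,0]],np.float32)
    print(c.sum(),cv2.minAreaRect(q))
    r=cv2.minAreaRect(q);print(cv2.boxPoints(r))
E
```

```text
36 ((559.0225830078125, 333.9155578613281), (8.570002555847168, 6.836362361907959), 5.178802490234375)
[[554.44653 336.933  ]
 [555.0636  330.12454]
 [563.59863 330.8981 ]
 [562.98157 337.70657]]
3195 ((608.9752807617188, 262.3899230957031), (61.5998420715332, 150.3421173095703), 5.188216686248779)
[[571.504   334.46783]
 [585.0991  184.74167]
 [646.44653 190.31201]
 [632.85144 340.03818]]
31 ((587.7366333007812, 23.44208526611328), (6.905924320220947, 7.478540897369385), 83.92769622802734)
[[583.6531    20.40405 ]
 [591.0896    19.612944]
 [591.8202    26.48012 ]
 [584.38367   27.271227]]
2951 ((623.705810546875, 100.8461685180664), (61.32927322387695, 146.68283081054688), 5.272387981414795)
[[586.4315   171.0595  ]
 [599.9103    24.997261]
 [660.9801    30.632843]
 [647.50134  176.69507 ]]
```

```bash
cat >> h.py <<'E'
JY=np.radians(5.23);SEAT=np.array([.6163,.1825])
JX=np.array([np.cos(JY),np.sin(JY)]);JYv=np.array([-np.sin(JY),np.cos(JY)])
JO=SEAT-.013*JX
def jw(x,y): return JO+x*JX/1000+y*JYv/1000
def wj(P): v=np.asarray(P)[:2]-JO; return np.array([v@JX,v@JYv])*1000
E
python3 - <<'E'
from h import *
plan([*SEAT,.1],np.pi/2+JY)
cal=manip.get_calibration("scene")
for px in [(408,88),(515,225),(560,195),(530,165),(430,85),(520,90),(560,110)]: print(px,onz(px,cal,0)[:2])
E
```

```text
t=3.2 pos=[557.1 192.8 295.1] w=1.00 F=[ 0.6 -0.5 -0. ]
 toolx yaw now 90.1 turn(tool,deg) [ 0.25 -0.2  -5.17]; q6 now -1.44; shift if turned first [-15.6  58.  195.1]
 shift(tool,mm) [-11.   58.4 195.3]  world [  59.2  -10.3 -195.1]
(408, 88) [-0.12352224  0.65761898]
(515, 225) [0.75366875 0.44327307]
(560, 195) [0.69819544 0.67498192]
(530, 165) [0.53568604 0.71074176]
(430, 85) [-0.1102509   0.76394899]
(520, 90) [0.0835786  1.09248854]
(560, 110) [0.28483207 1.10957601]
```

Request:
drive_tool(moves=[{"travel": [-8,29,20],"rotation": [0,0,-5.2],"claw": 85},{"travel": [-8,29,45],"rotation": [0,0,0],"claw": 85},{"travel": [0,0,45],"rotation": [0,0,0],"claw": 85},{"travel": [0,0,45],"rotation": [0,0,0],"claw": 85},{"travel": [0,0,40],"rotation": [0,0,0],"claw": 85},{"travel": [0,0,0],"rotation": [0,0,0],"claw": 85}])

```text
time_s: 3.8
position: [0.6201, 0.1855, 0.1]
tcp_rot: [2.098, 2.328, 0.021]
force: [-0.9, 1.2, -1.1]
width: 0.995
```

Run:
```python
from h import *
plan([*SEAT,.034],np.pi/2+JY)
p,d,cal=snap("wrist","c")
print([(np.round(a["xy"],1),round(a["p"],2),np.round(onz(a["xy"],cal,.053)*1000,1)[:2]) for a in manip.landmark_of("plate_grip","wrist")[:3]])
plan([*SEAT,.034],np.pi/2+JY)
```

```text
t=3.8 pos=[620.1 185.5 100. ] w=1.00 F=[-0.9  1.2 -1.1]
 toolx yaw now 96.0 turn(tool,deg) [ 0.87 -0.2   0.72]; q6 now -1.57; shift if turned first [-2.7 -4.  66. ]
 shift(tool,mm) [-2.9 -5.1 65.9]  world [ -3.8  -3.  -66. ]
[(array([286.3, 230.3]), 0.94, array([618.4, 184.5]))]
t=3.9 pos=[624.4 186.1 106.7] w=0.99 F=[1.3 0.8 1.4]
 toolx yaw now 96.0 turn(tool,deg) [ 1.46 -0.21  0.72]; q6 now -1.57; shift if turned first [-2.8 -8.4 72.7]
 shift(tool,mm) [ -3.  -10.3  72.4]  world [ -8.1  -3.6 -72.7]
```

View pics/c.png

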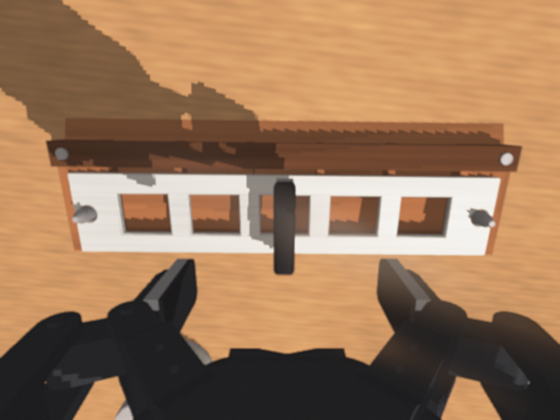

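Request:
drive_tool(moves=[{"travel": [-3,-8,20],"rotation": [1.4,0,0.7],"claw": 85},{"travel": [0,0,20],"rotation": [0,0,0],"claw": 85},{"travel": [0,0,0],"rotation": [0,0,0],"claw": 85},{"travel": [0,0,0],"rotation": [0,0,0],"claw": 85}])

```text
time_s: 4.3
position: [0.6236, 0.1837, 0.0762]
tcp_rot: [2.112, 2.315, 0.022]
force: [0.7, 0.5, -0.2]
width: 0.997
```

Run:
```python
from h import *
plan([*SEAT,.034],np.pi/2+JY)
p,d,cal=snap("wrist","c2")
m=whitemask(p,130,60);cs=comps(cv2.morphologyEx(m,cv2.MORPH_OPEN,np.ones((5,5),np.uint8)),1500)
for c in cs:
    k,_=cv2.findContours(c.astype(np.uint8),cv2.RETR_EXTERNAL,cv2.CHAIN_APPROX_NONE)
    r=cv2.minAreaRect(np.array([onz(x,cal,.024)[:2]*1000 for x in k[0][:,0]],np.float32));print(r,np.round(cv2.boxPoints(r),1).tolist())
plan([*SEAT,.034],np.pi/2+JY)
```

```text
t=4.3 pos=[623.6 183.7  76.2] w=1.00 F=[ 0.7  0.5 -0.2]
 toolx yaw now 95.3 turn(tool,deg) [ 0.9  -0.21  0.03]; q6 now -1.56; shift if turned first [-0.6 -7.4 42.2]
 shift(tool,mm) [-0.7 -8.  42. ]  world [ -7.3  -1.2 -42.2]
((609.1209716796875, 263.6165771484375), (60.61770248413086, 148.46600341796875), 5.176782131195068) [[572.2000122070312, 334.79998779296875], [585.5999755859375, 187.0], [646.0, 192.39999389648438], [632.5999755859375, 340.29998779296875]]
((624.07373046875, 100.134765625), (59.66472625732422, 151.56361389160156), 5.095848560333252) [[587.5999755859375, 173.0], [601.0999755859375, 22.0], [660.5, 27.299999237060547], [647.0999755859375, 178.3000030517578]]
t=4.3 pos=[623.6 183.7  76.2] w=1.00 F=[-0.2 -0.2  0.3]
 toolx yaw now 95.3 turn(tool,deg) [ 0.91 -0.21  0.03]; q6 now -1.56; shift if turned first [-0.6 -7.4 42.2]
 shift(tool,mm) [-0.7 -8.1 42.1]  world [ -7.3  -1.2 -42.2]
```

View pics/c2.png

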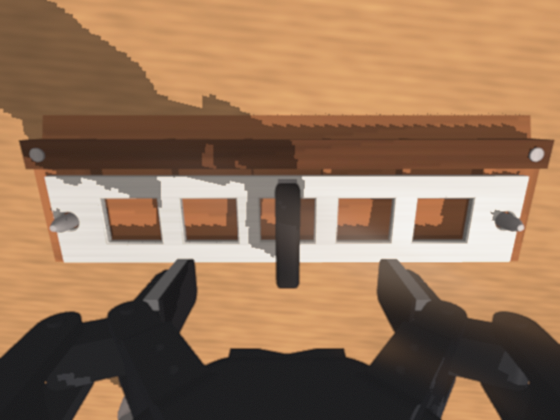

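Request:
drive_tool(moves=[{"travel": [-0.7,-7,15],"rotation": [0.9,0,0],"claw": 85},{"travel": [0,0,15],"rotation": [0,0,0],"claw": 85},{"travel": [0,0,6],"rotation": [0,0,0],"claw": 85},{"travel": [0,0,0],"rotation": [0,0,0],"claw": 85},{"travel": [0,0,0],"rotation": [0,0,0],"claw": 85}])

```text
time_s: 4.85
position: [0.6176, 0.1826, 0.0396]
tcp_rot: [-2.116, -2.32, -0.006]
force: [0.3, 0.7, 0.6]
width: 0.993
```

Run:
```python
from h import *
plan([*SEAT,.034],np.pi/2+JY)
```

```text
t=4.8 pos=[617.6 182.6  39.6] w=0.99 F=[0.3 0.7 0.6]
 toolx yaw now 95.3 turn(tool,deg) [ 0.11 -0.21  0.02]; q6 now -1.56; shift if turned first [ 0.1 -1.3  5.6]
 shift(tool,mm) [ 0.  -1.3  5.6]  world [-1.3 -0.1 -5.6]
```

Request:
drive_tool(moves=[{"travel": [0,-1.3,5],"rotation": [0,0,0],"claw": 85},{"travel": [0,0,0],"rotation": [0,0,0],"claw": 40},{"travel": [0,0,0],"rotation": [0,0,0],"claw": 0},{"travel": [0,0,0],"rotation": [0,0,0],"claw": 0},{"travel": [0,0,0],"rotation": [0,0,0],"claw": 0},{"travel": [0,0,0],"rotation": [0,0,0],"claw": 0},{"travel": [0,0,0],"rotation": [0,0,0],"claw": 0}])

```text
time_s: 5.55
position: [0.617, 0.1826, 0.0353]
tcp_rot: [-2.117, -2.321, -0.008]
force: [0.5, -0.4, -2.1]
width: 0.148
```

Run:
```python
from h import *
plan([*SEAT,.034],np.pi/2+JY)
```

```text
t=5.5 pos=[617.  182.6  35.3] w=0.15 F=[ 0.5 -0.4 -2.1]
 toolx yaw now 95.3 turn(tool,deg) [ 0.21 -0.21  0.03]; q6 now -1.56; shift if turned first [-0.  -0.7  1.3]
 shift(tool,mm) [-0.  -0.7  1.3]  world [-0.7 -0.1 -1.3]
```

Request:
drive_tool(moves=[{"travel": [0,0,-10],"rotation": [0,0,0],"claw": 0},{"travel": [0,0,-15],"rotation": [0,0,0],"claw": 0},{"travel": [0,0,-20],"rotation": [0,0,0],"claw": 0},{"travel": [0,0,-20],"rotation": [0,0,0],"claw": 0},{"travel": [0,0,-20],"rotation": [0,0,0],"claw": 0},{"travel": [0,0,0],"rotation": [0,0,0],"claw": 0},{"travel": [0,0,0],"rotation": [0,0,0],"claw": 0}])

```text
time_s: 6.25
position: [0.6153, 0.1821, 0.1267]
tcp_rot: [-2.116, -2.32, -0.006]
force: [0.2, 0.5, -2.1]
width: 0.148
```

Run:
```python
from h import *
p,d,cal=snap("wrist","d")
plan([.38,.53,.1],np.pi/2+JY)
```

```text
t=6.3 pos=[615.7 182.2 126.8] w=0.15 F=[ 0.3 -0.3 -2.4]
 toolx yaw now 95.3 turn(tool,deg) [ 0.13 -0.21  0.03]; q6 now -1.56; shift if turned first [ 367.9 -203.    26.8]
 shift(tool,mm) [ 367.9 -202.9   27.7]  world [-235.7  347.8  -26.8]
```

View pics/d.png

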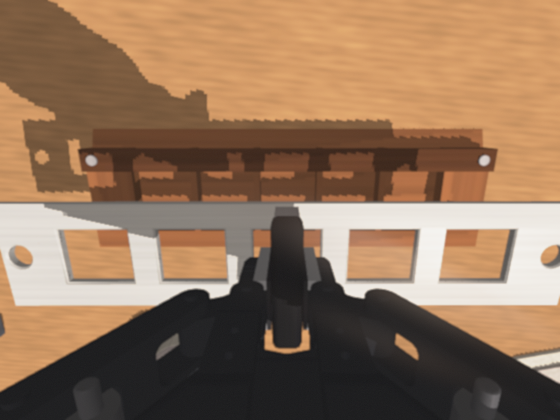

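Request:
drive_tool(moves=[{"travel": [20,-10,0],"rotation": [0,0,0],"claw": 0},{"travel": [35,-19,0],"rotation": [0,0,0],"claw": 0},{"travel": [40,-22,0],"rotation": [0,0,0],"claw": 0},{"travel": [40,-22,0],"rotation": [0,0,0],"claw": 0},{"travel": [40,-22,0],"rotation": [0,0,0],"claw": 0},{"travel": [40,-22,0],"rotation": [0,0,0],"claw": 0},{"travel": [40,-22,0],"rotation": [0,0,0],"claw": 0},{"travel": [40,-22,0],"rotation": [0,0,0],"claw": 0},{"travel": [25,-14,0],"rotation": [0,0,0],"claw": 0},{"travel": [0,0,0],"rotation": [0,0,0],"claw": 0}])

```text
time_s: 7.3
position: [0.3998, 0.4908, 0.1149]
tcp_rot: [-2.12, -2.31, 0.02]
force: [0.3, -0.2, -2.4]
width: 0.154
```

Run:
```python
from h import *
plan([.38,.53,.0175],np.pi/2+JY)
```

```text
t=7.3 pos=[399.8 490.8 114.9] w=0.15 F=[ 0.3 -0.2 -2.4]
 toolx yaw now 94.9 turn(tool,deg) [-0.8   0.21 -0.31]; q6 now -0.96; shift if turned first [ 40.8 -16.2  97.4]
 shift(tool,mm) [ 41.1 -15.   97.4]  world [-19.8  39.2 -97.4]
```

Request:
drive_tool(moves=[{"travel": [20,-7,10],"rotation": [-0.7,0,0],"claw": 0},{"travel": [20,-7,25],"rotation": [0,0,0],"claw": 0},{"travel": [0,0,20],"rotation": [0,0,0],"claw": 0},{"travel": [0,0,10],"rotation": [0,0,0],"claw": 0},{"travel": [0,0,0],"rotation": [0,0,0],"claw": 0},{"travel": [0,0,0],"rotation": [0,0,0],"claw": 0}])

```text
time_s: 7.9
position: [0.3806, 0.5267, 0.0427]
tcp_rot: [2.121, 2.313, -0.018]
force: [0.7, -0.0, -2.9]
width: 0.149
```

Run:
```python
from h import *
plan([.38,.53,.0175],np.pi/2+JY)
```

```text
t=7.9 pos=[380.6 526.7  42.7] w=0.15 F=[ 0.7 -0.  -2.9]
 toolx yaw now 95.0 turn(tool,deg) [-0.37  0.58 -0.28]; q6 now -0.89; shift if turned first [ 3.4 -0.3 25.2]
 shift(tool,mm) [ 3.6 -0.1 25.2]  world [ -0.6   3.3 -25.2]
```

Request:
drive_tool(moves=[{"travel": [0,0,10],"rotation": [-0.4,0.6,-0.3],"claw": 0},{"travel": [0,0,8],"rotation": [0,0,0],"claw": 0},{"travel": [0,0,3],"rotation": [0,0,0],"claw": 0},{"travel": [0,0,0],"rotation": [0,0,0],"claw": 0},{"travel": [0,0,0],"rotation": [0,0,0],"claw": 0}])

```text
time_s: 8.4
position: [0.3844, 0.5266, 0.025]
tcp_rot: [2.121, 2.317, 0.009]
force: [-0.1, -0.3, -2.6]
width: 0.153
```

Run:
```python
from h import *
plan([.38,.53,.0165],np.pi/2+JY)
```

```text
t=8.4 pos=[384.4 526.6  25. ] w=0.15 F=[-0.1 -0.3 -2.6]
 toolx yaw now 95.1 turn(tool,deg) [ 0.28 -0.19 -0.17]; q6 now -0.90; shift if turned first [ 3.7 -4.1  8.5]
 shift(tool,mm) [ 3.7 -4.1  8.5]  world [-4.4  3.4 -8.5]
```

Request:
drive_tool(moves=[{"travel": [0,0,5],"rotation": [0,0,0],"claw": 0},{"travel": [0,0,4],"rotation": [0,0,0],"claw": 0},{"travel": [0,0,3],"rotation": [0,0,0],"claw": 0},{"travel": [0,0,0],"rotation": [0,0,0],"claw": 0}])

```text
time_s: 8.8
position: [0.3858, 0.528, 0.0168]
tcp_rot: [2.12, 2.317, 0.014]
force: [1.2, 0.6, -2.6]
width: 0.146
```

Run:
```python
from h import *
plan([.38,.53,.0165],np.pi/2+JY)
```

```text
t=8.8 pos=[385.8 528.   16.8] w=0.15 F=[ 1.2  0.6 -2.6]
 toolx yaw now 95.1 turn(tool,deg) [ 0.43 -0.27 -0.15]; q6 now -0.90; shift if turned first [ 2.5 -5.6  0.3]
 shift(tool,mm) [ 2.5 -5.6  0.3]  world [-5.8  2.  -0.3]
```

Request:
drive_tool(moves=[{"travel": [0,0,2],"rotation": [0,0,0],"claw": 0},{"travel": [0,0,0],"rotation": [0,0,0],"claw": 0},{"travel": [0,0,0],"rotation": [0,0,0],"claw": 20},{"travel": [0,0,0],"rotation": [0,0,0],"claw": 40},{"travel": [0,0,0],"rotation": [0,0,0],"claw": 60},{"travel": [0,0,0],"rotation": [0,0,0],"claw": 60},{"travel": [0,0,-20],"rotation": [0,0,0],"claw": 60},{"travel": [0,0,-40],"rotation": [0,0,0],"claw": 60},{"travel": [0,0,-45],"rotation": [0,0,0],"claw": 60},{"travel": [0,0,-45],"rotation": [0,0,0],"claw": 60}])

```text
time_s: 9.8
position: [0.3813, 0.5238, 0.1604]
tcp_rot: [2.12, 2.317, -0.011]
force: [0.3, -0.2, 0.0]
width: 0.701
```

Run:
```python
from h import *
p,d,cal=snap("wrist","e")
print("P",np.round(manip.state()["position"],4))
plan([.38,-.2,.35],np.pi/2)
p,d,cal=snap("scene","e_s")
```

```text
P [0.3846 0.5273 0.1701]
t=9.8 pos=[384.6 527.3 170.1] w=0.70 F=[2.5 2.8 6.2]
 toolx yaw now 95.1 turn(tool,deg) [ 0.32 -0.2   5.1 ]; q6 now -0.90; shift if turned first [-727.3   -4.6 -179.9]
 shift(tool,mm) [-723.4  -68.2 -182.6]  world [  -4.6 -727.3  179.9]
```

View pics/e.png

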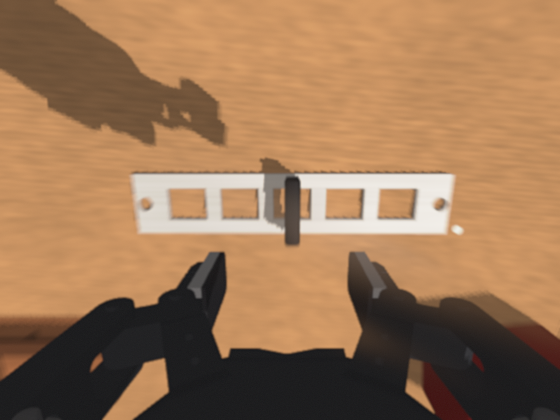

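View pics/e_s.png

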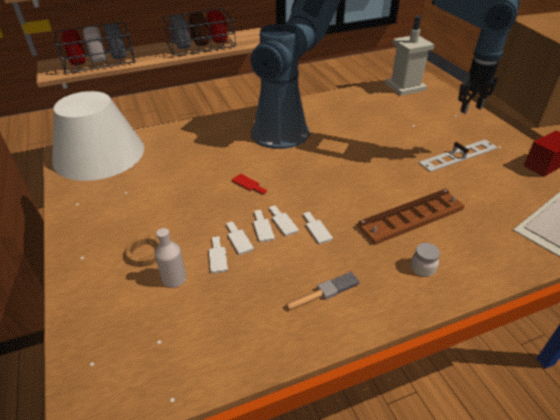

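Request:
drive_tool(moves=[{"travel": [-5,0,-40],"rotation": [0,0,5],"claw": 60},{"travel": [-30,2,-35],"rotation": [0,0,0],"claw": 60},{"travel": [-40,2,-30],"rotation": [0,0,0],"claw": 60},{"travel": [-45,2,-20],"rotation": [0,0,0],"claw": 60},{"travel": [-48,2,-10],"rotation": [0,0,0],"claw": 60},{"travel": [-48,2,0],"rotation": [0,0,0],"claw": 60},{"travel": [-48,2,0],"rotation": [0,0,0],"claw": 60},{"travel": [-48,2,0],"rotation": [0,0,0],"claw": 60},{"travel": [-48,2,0],"rotation": [0,0,0],"claw": 60},{"travel": [-48,2,0],"rotation": [0,0,0],"claw": 60}])

```text
time_s: 10.9
position: [0.403, 0.1104, 0.3055]
tcp_rot: [2.207, 2.226, 0.026]
force: [0.6, -0.1, 1.0]
width: 0.702
```

Run:
```python
from h import *
plan([.42,-.24,.35],np.pi/2);print(manip.state()["qpos"])
```

```text
t=10.9 pos=[403.  110.4 305.5] w=0.70 F=[ 0.6 -0.1  1. ]
 toolx yaw now 90.5 turn(tool,deg) [ 0.94 -0.39  0.51]; q6 now -1.60; shift if turned first [-350.4   17.   -44.5]
 shift(tool,mm) [-350.2   14.6  -46.6]  world [  17.  -350.4   44.5]
[-0.02420361 -0.26397994  1.88658587  0.00732627  1.50275941 -1.60436737]
```

Request:
drive_tool(moves=[{"travel": [-47,2,-9],"rotation": [0.9,0,0.5],"claw": 60},{"travel": [-47,2,-9],"rotation": [0,0,0],"claw": 60},{"travel": [-48,2,-9],"rotation": [0,0,0],"claw": 60},{"travel": [-48,2,-9],"rotation": [0,0,0],"claw": 60},{"travel": [-48,2,-9],"rotation": [0,0,0],"claw": 60},{"travel": [-48,2,0],"rotation": [0,0,0],"claw": 60},{"travel": [-48,2,0],"rotation": [0,0,0],"claw": 60},{"travel": [-25,2,0],"rotation": [0,0,0],"claw": 60},{"travel": [0,0,0],"rotation": [0,0,0],"claw": 60},{"travel": [0,0,0],"rotation": [0,0,0],"claw": 60}])

```text
time_s: 11.9
position: [0.4149, -0.2672, 0.3473]
tcp_rot: [-2.232, -2.211, -0.009]
force: [0.8, 0.4, 0.5]
width: 0.696
```

```bash
cat >> h.py <<'E'
def plaques(p,cal,z=.010,mask=None,amin=150,v=130,s=60):
    """fit plaque pose: body/tab outline fit on top face plane z"""
    m=whitemask(p,v,s) if mask is None else mask
    out=[]
    for c in comps(m,amin):
        k,_=cv2.findContours(c.astype(np.uint8),cv2.RETR_EXTERNAL,cv2.CHAIN_APPROX_NONE)
        px=k[0][:,0]
        if px[:,0].min()<2 or px[:,0].max()>557 or px[:,1].min()<2: continue
        ys,xs=np.nonzero(c)
        q=np.array([onz((x,y),cal,z)[:2]*1000 for x,y in zip(xs,ys)])
        if max(np.ptp(q[:,0]),np.ptp(q[:,1]))>170: continue
        C=q.mean(0);w,V=np.linalg.eigh(np.cov((q-C).T));a=V[:,1]
        if a[0]<0:a=-a
        n=np.array([-a[1],a[0]])
        u=(q-C)@a; vv=(q-C)@n
        out.append(dict(cen=C,yaw=np.degrees(np.arctan2(a[1],a[0])),u=(u.min(),u.max()),v=(vv.min(),vv.max()),
            org=C+a*(-(-87.5*900-0)/1 if 0 else 0),n=len(q),px=(int(xs.mean()),int(ys.mean()))))
        # centroid of shape: body area 3740 at 0, tab 900 at -65 -> centroid x=-12.6
        out[-1]["org"]=C+12.6*a
    return out
E
python3 - <<'E'
from h import *
plan([.42,-.24,.35],np.pi/2)
p,d,cal=snap("wrist","f")
for o in plaques(p,cal): print({k:(np.round(v,1) if not isinstance(v,tuple) else np.round(v,1).tolist()) for k,v in o.items()})
E
```

```text
t=11.9 pos=[ 414.9 -267.2  347.3] w=0.70 F=[0.8 0.4 0.5]
 toolx yaw now 89.5 turn(tool,deg) [ 0.24 -0.24 -0.54]; q6 now -2.38; shift if turned first [27.2  5.1 -2.7]
 shift(tool,mm) [27.2  4.9 -2.6]  world [ 5.1 27.2  2.7]
{'cen': array([ 475.3, -182.3]), 'yaw': np.float64(5.4), 'u': [-72.8, 58.0], 'v': [-22.8, 22.7], 'org': array([ 487.8, -181.1]), 'n': np.int64(1772), 'px': [338, 205]}
{'cen': array([ 475.2, -246.7]), 'yaw': np.float64(-7.3), 'u': [-72.8, 57.9], 'v': [-22.5, 22.6], 'org': array([ 487.7, -248.3]), 'n': np.int64(1753), 'px': [299, 206]}
{'cen': array([ 495. , -326.9]), 'yaw': np.float64(4.3), 'u': [-72.8, 58.2], 'v': [-23.2, 22.8], 'org': array([ 507.5, -325.9]), 'n': np.int64(1740), 'px': [250, 218]}
{'cen': array([ 522.5, -399.5]), 'yaw': np.float64(-18.5), 'u': [-58.1, 59.9], 'v': [-21.0, 27.1], 'org': array([ 534.5, -403.5]), 'n': np.int64(1173), 'px': [207, 234]}
{'cen': array([ 536.5, -101.4]), 'yaw': np.float64(5.1), 'u': [-66.8, 65.0], 'v': [-25.1, 22.7], 'org': array([ 549. , -100.3]), 'n': np.int64(1417), 'px': [385, 240]}
{'cen': array([ 608.6, -562.3]), 'yaw': np.float64(-62.7), 'u': [-80.7, 76.4], 'v': [-32.6, 31.8], 'org': array([ 614.4, -573.5]), 'n': np.int64(1621), 'px': [118, 282]}
{'cen': array([ 677.8, -659.2]), 'yaw': np.float64(-59.7), 'u': [-36.9, 24.2], 'v': [-16.5, 14.1], 'org': array([ 684.2, -670.1]), 'n': np.int64(308), 'px': [70, 317]}
```

View pics/f.png

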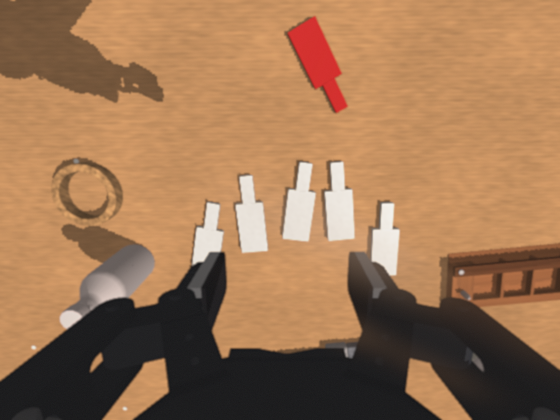

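Run:
```python
from h import *
plan([.45,-.11,.20],np.pi/2)
```

```text
t=11.9 pos=[ 414.9 -266.8  347.2] w=0.70 F=[-0.1 -0.1 -0.7]
 toolx yaw now 89.5 turn(tool,deg) [ 0.23 -0.23 -0.5 ]; q6 now -2.38; shift if turned first [156.8  35.1 147.2]
 shift(tool,mm) [156.5  33.2 148. ]  world [  35.1  156.8 -147.2]
```

Request:
drive_tool(moves=[{"travel": [30,7,29],"rotation": [0,0,-0.5],"claw": 60},{"travel": [31,7,30],"rotation": [0,0,0],"claw": 60},{"travel": [31,7,30],"rotation": [0,0,0],"claw": 60},{"travel": [31,7,30],"rotation": [0,0,0],"claw": 60},{"travel": [31,7,29],"rotation": [0,0,0],"claw": 60},{"travel": [0,0,0],"rotation": [0,0,0],"claw": 60},{"travel": [0,0,0],"rotation": [0,0,0],"claw": 60}])

```text
time_s: 12.65
position: [0.4513, -0.0991, 0.1967]
tcp_rot: [2.205, 2.228, 0.01]
force: [-0.2, 0.1, -0.2]
width: 0.703
```

```bash
cat >> h.py <<'E'
def show(os):
    for o in os: print({k:(np.round(v,1).tolist() if not isinstance(v,tuple) else np.round(v,1).tolist()) for k,v in o.items()})
E
python3 - <<'E'
from h import *
p,d,cal=snap("wrist","g")
show(plaques(p,cal))
plan([.45,-.11,.20],np.pi/2)
E
```

```text
{'cen': [473.7, -244.0], 'yaw': -7.5, 'u': [-71.2, 59.3], 'v': [-22.7, 23.2], 'org': [486.2, -245.7], 'n': 3842, 'px': [157, 206]}
{'cen': [472.7, -180.6], 'yaw': 5.9, 'u': [-70.2, 60.2], 'v': [-23.3, 22.7], 'org': [485.2, -179.3], 'n': 3670, 'px': [214, 205]}
{'cen': [493.1, -323.5], 'yaw': 4.0, 'u': [-70.7, 59.5], 'v': [-24.4, 24.5], 'org': [505.6, -322.6], 'n': 3879, 'px': [88, 221]}
{'cen': [536.5, -396.5], 'yaw': -12.1, 'u': [-72.5, 60.3], 'v': [-24.7, 24.8], 'org': [548.8, -399.2], 'n': 3591, 'px': [32, 256]}
{'cen': [541.2, -101.4], 'yaw': 1.2, 'u': [-72.3, 58.0], 'v': [-22.6, 21.9], 'org': [553.8, -101.1], 'n': 3114, 'px': [284, 262]}
t=12.7 pos=[451.  -99.1 196.6] w=0.70 F=[-0.9 -0.3  0.5]
 toolx yaw now 90.6 turn(tool,deg) [ 0.5  -0.04  0.56]; q6 now -2.06; shift if turned first [-10.9  -1.   -3.4]
 shift(tool,mm) [-10.8  -1.   -3.4]  world [ -1.  -10.9   3.4]
```

View pics/g.png

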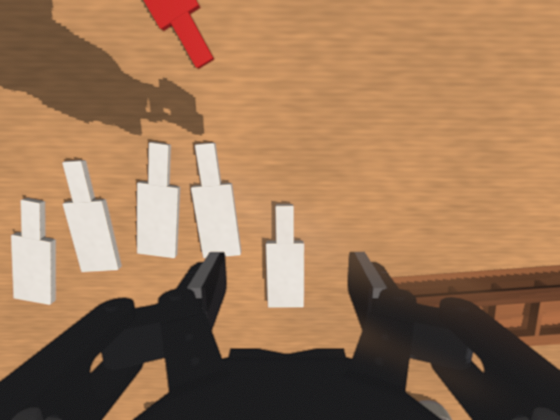

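Run:
```python
from h import *
plan([.484,-.1027,.05],np.pi/2+np.radians(1.2))
```

```text
t=12.7 pos=[451.  -99.1 196.6] w=0.70 F=[-0.9 -0.3  0.5]
 toolx yaw now 90.6 turn(tool,deg) [ 0.5  -0.03 -0.64]; q6 now -2.06; shift if turned first [ -4.2  33.  146.6]
 shift(tool,mm) [ -4.   31.7 146.9]  world [  33.    -3.6 -146.6]
```

Request:
drive_tool(moves=[{"travel": [-2,12,25],"rotation": [0.5,0,-0.6],"claw": 45},{"travel": [-2,12,38],"rotation": [0,0,0],"claw": 45},{"travel": [0,7,38],"rotation": [0,0,0],"claw": 45},{"travel": [0,0,36],"rotation": [0,0,0],"claw": 45},{"travel": [0,0,0],"rotation": [0,0,0],"claw": 45},{"travel": [0,0,0],"rotation": [0,0,0],"claw": 45}])

```text
time_s: 13.3
position: [0.4923, -0.1106, 0.067]
tcp_rot: [2.187, 2.226, 0.009]
force: [0.9, -0.9, 0.6]
width: 0.528
```

Run:
```python
from h import *
plan([.484,-.1027,.002],np.pi/2+np.radians(1.2))
p,d,cal=snap("wrist","g2")
show(plaques(p,cal))
```

```text
t=13.3 pos=[ 492.3 -110.6   67. ] w=0.53 F=[ 0.9 -0.9  0.6]
 toolx yaw now 91.0 turn(tool,deg) [ 1.09  0.62 -0.17]; q6 now -2.04; shift if turned first [ 8.1 -8.1 65. ]
 shift(tool,mm) [ 8.8 -9.3 64.7]  world [ -8.3   7.9 -65. ]
{'cen': [475.0, -244.4], 'yaw': -5.9, 'u': [-71.3, 58.6], 'v': [-24.5, 25.1], 'org': [487.5, -245.7], 'n': 10083, 'px': [91, 197]}
{'cen': [470.7, -181.8], 'yaw': 3.7, 'u': [-67.5, 62.6], 'v': [-22.3, 24.8], 'org': [483.3, -181.0], 'n': 9642, 'px': [182, 192]}
{'cen': [538.0, -102.1], 'yaw': 0.6, 'u': [-67.6, 59.5], 'v': [-22.2, 22.7], 'org': [550.6, -101.9], 'n': 7337, 'px': [299, 284]}
```

View pics/g2.png

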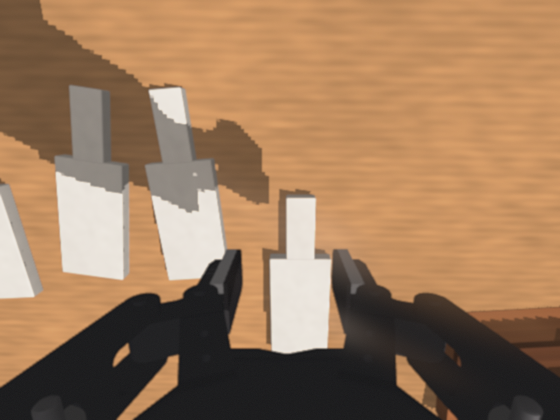

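Request:
drive_tool(moves=[{"travel": [8,-8,15],"rotation": [1.1,0.6,0.2],"claw": 45},{"travel": [0,0,20],"rotation": [0,0,0],"claw": 45},{"travel": [0,0,5],"rotation": [0,0,0],"claw": 45},{"travel": [0,0,0],"rotation": [0,0,0],"claw": 45}])

```text
time_s: 13.75
position: [0.4875, -0.1043, 0.0316]
tcp_rot: [2.201, 2.23, 0.004]
force: [-0.1, -0.6, -0.7]
width: 0.532
```

Run:
```python
from h import *
plan([.484,-.1024,.002],np.pi/2+np.radians(1.0))
```

```text
t=13.8 pos=[ 487.5 -104.3   31.6] w=0.53 F=[-0.1 -0.6 -0.7]
 toolx yaw now 90.7 turn(tool,deg) [ 0.44  0.24 -0.26]; q6 now -2.03; shift if turned first [ 2.  -3.4 29.6]
 shift(tool,mm) [ 2.1 -3.7 29.6]  world [ -3.5   1.9 -29.6]
```

Request:
drive_tool(moves=[{"travel": [2,-3.5,10],"rotation": [0.4,0.2,-0.3],"claw": 45},{"travel": [0,0,10],"rotation": [0,0,0],"claw": 45},{"travel": [0,0,6],"rotation": [0,0,0],"claw": 45},{"travel": [0,0,0],"rotation": [0,0,0],"claw": 45},{"travel": [0,0,0],"rotation": [0,0,0],"claw": 45}])

```text
time_s: 14.25
position: [0.4848, -0.1025, 0.0053]
tcp_rot: [2.199, 2.24, 0.001]
force: [0.7, -0.5, 1.0]
width: 0.526
```

Run:
```python
from h import *
plan([.484,-.1024,.002],np.pi/2+np.radians(1.0))
```

```text
t=14.2 pos=[ 484.8 -102.5    5.3] w=0.53 F=[ 0.7 -0.5  1. ]
 toolx yaw now 91.1 turn(tool,deg) [0.13 0.08 0.08]; q6 now -2.04; shift if turned first [ 0.1 -0.8  3.3]
 shift(tool,mm) [ 0.1 -0.8  3.3]  world [-0.8  0.1 -3.3]
```

Request:
drive_tool(moves=[{"travel": [0,-0.8,4],"rotation": [0,0,0],"claw": 45},{"travel": [0,0,0],"rotation": [0,0,0],"claw": 30},{"travel": [0,0,0],"rotation": [0,0,0],"claw": 0},{"travel": [0,0,0],"rotation": [0,0,0],"claw": 0},{"travel": [0,0,0],"rotation": [0,0,0],"claw": 0},{"travel": [0,0,0],"rotation": [0,0,0],"claw": 0},{"travel": [0,0,0],"rotation": [0,0,0],"claw": 0}])

```text
time_s: 14.95
position: [0.4847, -0.1029, 0.002]
tcp_rot: [2.197, 2.239, 0.002]
force: [-0.2, 0.0, -0.2]
width: 0.21
```

Run:
```python
from h import *
plan([.484,-.1024,.06],np.pi/2+np.radians(1.0))
```

```text
t=14.9 pos=[ 484.7 -102.9    2. ] w=0.21 F=[-0.2  0.  -0.2]
 toolx yaw now 91.1 turn(tool,deg) [0.22 0.12 0.09]; q6 now -2.04; shift if turned first [  0.5  -0.7 -58. ]
 shift(tool,mm) [  0.4  -0.5 -58. ]  world [-0.7  0.5 58. ]
```

Request:
drive_tool(moves=[{"travel": [0,0,-15],"rotation": [0,0,0],"claw": 0},{"travel": [0,0,-30],"rotation": [0,0,0],"claw": 0},{"travel": [0,-15,-30],"rotation": [0,0,0],"claw": 0},{"travel": [15,-20,0],"rotation": [0,0,-2.1],"claw": 0},{"travel": [30,-20,0],"rotation": [0,0,-2],"claw": 0},{"travel": [40,0,0],"rotation": [0,0,0],"claw": 0},{"travel": [40,0,0],"rotation": [0,0,0],"claw": 0},{"travel": [40,0,0],"rotation": [0,0,0],"claw": 0}])

```text
time_s: 15.75
position: [0.4159, 0.0597, 0.08]
tcp_rot: [2.12, 2.307, 0.003]
force: [0.6, 0.3, -0.7]
width: 0.209
```

Run:
```python
from h import *
plan([*jw(-184,104),.06],np.pi/2+JY)
```

```text
t=15.8 pos=[415.9  59.7  80. ] w=0.21 F=[ 0.6  0.3 -0.7]
 toolx yaw now 94.8 turn(tool,deg) [ 0.4   0.27 -0.41]; q6 now -1.79; shift if turned first [208.   13.8  20. ]
 shift(tool,mm) [208.2  12.2  19.2]  world [ -5.2 208.4 -20. ]
```

Request:
drive_tool(moves=[{"travel": [42,3,0],"rotation": [0.4,0.2,-0.4],"claw": 0},{"travel": [42,3,0],"rotation": [0,0,0],"claw": 0},{"travel": [42,3,0],"rotation": [0,0,0],"claw": 0},{"travel": [42,3,10],"rotation": [0,0,0],"claw": 0},{"travel": [30,2,10],"rotation": [0,0,0],"claw": 0},{"travel": [0,0,0],"rotation": [0,0,0],"claw": 0},{"travel": [0,0,0],"rotation": [0,0,0],"claw": 0}])

```text
time_s: 16.45
position: [0.41, 0.2709, 0.0602]
tcp_rot: [2.109, 2.324, 0.005]
force: [0.1, -0.5, -0.1]
width: 0.214
```

Run:
```python
from h import *
plan([*jw(-184,104),.0092],np.pi/2+JY)
p,d,cal=snap("wrist","h")
print(wj(manip.state()["position"]))
```

```text
t=16.4 pos=[410.  270.9  60.2] w=0.21 F=[ 0.1 -0.5 -0.1]
 toolx yaw now 95.6 turn(tool,deg) [0.23 0.01 0.33]; q6 now -1.32; shift if turned first [-2.9  0.4 51. ]
 shift(tool,mm) [-2.9  0.1 51. ]  world [  0.6  -2.8 -51. ]
[-184.41928428  106.52726562]
```

View pics/h.png

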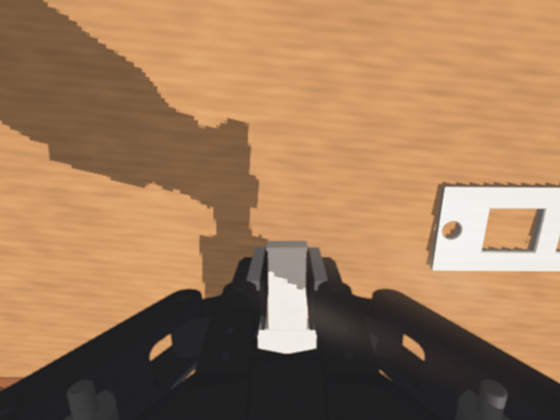

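Request:
drive_tool(moves=[{"travel": [0,0,0],"rotation": [0,0,8.5],"claw": 0},{"travel": [0,0,0],"rotation": [0,0,8.5],"claw": 0},{"travel": [0,0,0],"rotation": [0,0,8.5],"claw": 0},{"travel": [0,0,0],"rotation": [0,0,8.5],"claw": 0},{"travel": [0,0,0],"rotation": [0,0,8.5],"claw": 0},{"travel": [0,0,0],"rotation": [0,0,8.5],"claw": 0},{"travel": [0,0,0],"rotation": [0,0,8.5],"claw": 0},{"travel": [0,0,0],"rotation": [0,0,8.5],"claw": 0},{"travel": [0,0,0],"rotation": [0,0,8.5],"claw": 0},{"travel": [0,0,0],"rotation": [0,0,8.5],"claw": 0}])

```text
time_s: 17.5
position: [0.4139, 0.2578, 0.0633]
tcp_rot: [3.13, 0.251, 0.01]
force: [-0.7, 0.2, 0.8]
width: 0.216
```

Run:
```python
from h import *
plan([*jw(-184,104),.06],np.pi/2+JY)
```

```text
t=17.5 pos=[413.9 257.8  63.3] w=0.22 F=[-0.7  0.2  0.8]
 toolx yaw now 9.2 turn(tool,deg) [  0.37  -0.22 -86.05]; q6 now 0.16; shift if turned first [10.6 -2.3  3.3]
 shift(tool,mm) [ -1.6 -10.7   3.3]  world [-3.3 10.3 -3.3]
```

Request:
drive_tool(moves=[{"travel": [-1,-1,0],"rotation": [0,0,-8.5],"claw": 0},{"travel": [-1,-1,0],"rotation": [0,0,-8.5],"claw": 0},{"travel": [0,-1,0],"rotation": [0,0,-8.5],"claw": 0},{"travel": [0,-1,0],"rotation": [0,0,-8.5],"claw": 0},{"travel": [0,0,0],"rotation": [0,0,-8.5],"claw": 0},{"travel": [0,0,0],"rotation": [0,0,-8.5],"claw": 0},{"travel": [0,0,0],"rotation": [0,0,-8.5],"claw": 0},{"travel": [0,0,0],"rotation": [0,0,-8.5],"claw": 0},{"travel": [0,0,0],"rotation": [0,0,-8.5],"claw": 0},{"travel": [0,0,0],"rotation": [0,0,-8],"claw": 0}])

```text
time_s: 18.5
position: [0.4149, 0.2471, 0.067]
tcp_rot: [2.132, 2.295, 0.009]
force: [0.3, 0.0, -0.3]
width: 0.209
```

Run:
```python
from h import *
plan([*jw(-204,104),.003],np.pi/2+JY)
```

```text
t=18.5 pos=[414.9 247.1  67. ] w=0.21 F=[ 0.3  0.  -0.3]
 toolx yaw now 94.2 turn(tool,deg) [ 0.61  0.15 -1.03]; q6 now -1.35; shift if turned first [ 21.3 -22.3  64. ]
 shift(tool,mm) [ 21.  -23.4  63.7]  world [-24.2  19.1 -64. ]
```

Request:
drive_tool(moves=[{"travel": [5,-12,15],"rotation": [0.6,0.1,-1],"claw": 0},{"travel": [5,-10,20],"rotation": [0,0,0],"claw": 0},{"travel": [0,0,18],"rotation": [0,0,0],"claw": 0},{"travel": [0,0,6],"rotation": [0,0,0],"claw": 0},{"travel": [0,0,0],"rotation": [0,0,0],"claw": 0}])

```text
time_s: 19.0
position: [0.3897, 0.2515, 0.0045]
tcp_rot: [-2.137, -2.302, 0.004]
force: [-0.3, -0.3, -0.4]
width: 0.21
```

Run:
```python
from h import *
plan([*jw(-204,104),.003],np.pi/2+JY)
```

```text
t=19.0 pos=[389.7 251.5   4.5] w=0.21 F=[-0.3 -0.3 -0.4]
 toolx yaw now 94.3 turn(tool,deg) [-0.13  0.05 -0.98]; q6 now -1.33; shift if turned first [14.6  2.4  1.5]
 shift(tool,mm) [14.7  2.1  1.5]  world [ 1.  14.8 -1.5]
```

Request:
drive_tool(moves=[{"travel": [0,0,2],"rotation": [0,0,0],"claw": 0},{"travel": [0,0,0],"rotation": [0,0,0],"claw": 30},{"travel": [0,0,0],"rotation": [0,0,0],"claw": 45},{"travel": [0,0,0],"rotation": [0,0,0],"claw": 45},{"travel": [0,0,-25],"rotation": [0,0,0],"claw": 45},{"travel": [0,0,-40],"rotation": [0,0,0],"claw": 45},{"travel": [0,0,-30],"rotation": [0,0,8.5],"claw": 45},{"travel": [0,0,0],"rotation": [0,0,8.5],"claw": 45},{"travel": [0,0,0],"rotation": [0,0,8.5],"claw": 45},{"travel": [0,0,0],"rotation": [0,0,8.5],"claw": 45}])

```text
time_s: 20.0
position: [0.3932, 0.2523, 0.1061]
tcp_rot: [2.728, 1.555, 0.009]
force: [-0.5, -1.1, -0.1]
width: 0.528
```

Request:
drive_tool(moves=[{"travel": [0,0,0],"rotation": [0,0,8.5],"claw": 45},{"travel": [0,0,0],"rotation": [0,0,8.5],"claw": 45},{"travel": [0,0,0],"rotation": [0,0,8.5],"claw": 45},{"travel": [0,0,0],"rotation": [0,0,8.5],"claw": 45},{"travel": [0,0,0],"rotation": [0,0,8.5],"claw": 45},{"travel": [0,0,0],"rotation": [0,0,8.5],"claw": 45},{"travel": [0,0,0],"rotation": [0,0,8.5],"claw": 45},{"travel": [0,0,0],"rotation": [0,0,8.5],"claw": 45},{"travel": [0,0,0],"rotation": [0,0,8.5],"claw": 45},{"travel": [0,0,0],"rotation": [0,0,8.5],"claw": 45}])

```text
time_s: 21.0
position: [0.3965, 0.2538, 0.1119]
tcp_rot: [-3.049, 0.72, -0.024]
force: [0.3, -0.3, -0.3]
width: 0.528
```

Request:
drive_tool(moves=[{"travel": [0,0,0],"rotation": [0,0,8.5],"claw": 45},{"travel": [0,0,0],"rotation": [0,0,8.5],"claw": 45},{"travel": [0,0,0],"rotation": [0,0,8.5],"claw": 45},{"travel": [0,0,0],"rotation": [0,0,8.5],"claw": 45},{"travel": [0,0,0],"rotation": [0,0,8.5],"claw": 45},{"travel": [0,0,0],"rotation": [0,0,8.5],"claw": 45},{"travel": [0,0,0],"rotation": [0,0,8.5],"claw": 45},{"travel": [0,0,0],"rotation": [0,0,0],"claw": 45}])

```text
time_s: 21.8
position: [0.3987, 0.2547, 0.1159]
tcp_rot: [-2.266, 2.143, -0.019]
force: [1.1, 0.9, -0.0]
width: 0.526
```

Run:
```python
from h import *
plan([.38,.25,.1],np.pi/2+JY)
p,d,cal=snap("wrist","i")
show(plaques(p,cal))
```

```text
t=21.8 pos=[398.7 254.7 115.9] w=0.53 F=[ 1.1  0.9 -0. ]
 toolx yaw now -86.8 turn(tool,deg) [-1.41  0.34 -2.04]; q6 now 1.83; shift if turned first [ 3.  19.1 15.9]
 shift(tool,mm) [ 3.8 19.4 15.4]  world [-18.7  -4.7 -15.9]
{'cen': [453.8, 255.3], 'yaw': 4.7, 'u': [-77.7, 51.8], 'v': [-21.9, 22.2], 'org': [466.4, 256.3], 'n': 7437, 'px': [289, 142]}
```

View pics/i.png

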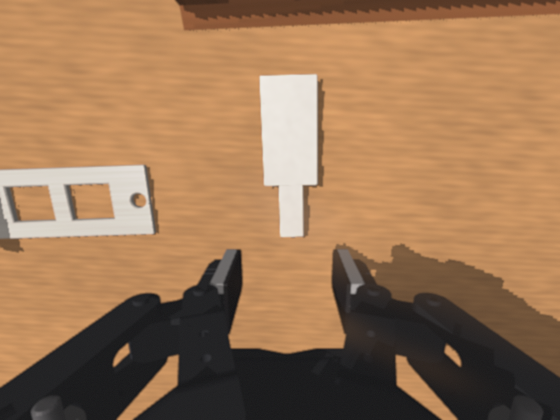

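Run:
```python
from h import *
plan([.392,.2503,.03],np.pi/2+np.radians(4.7))
```

```text
t=21.9 pos=[398.8 254.8 115.9] w=0.53 F=[-0.6  0.6 -0.1]
 toolx yaw now -86.6 turn(tool,deg) [-1.42  0.35 -1.27]; q6 now 1.83; shift if turned first [ 3.9  7.2 85.9]
 shift(tool,mm) [ 4.6  9.2 85.7]  world [ -6.8  -4.5 -85.9]
```

Request:
drive_tool(moves=[{"travel": [4,9,25],"rotation": [-1.4,0.3,-1.3],"claw": 45},{"travel": [0,0,35],"rotation": [0,0,0],"claw": 45},{"travel": [0,0,25],"rotation": [0,0,0],"claw": 45},{"travel": [0,0,0],"rotation": [0,0,0],"claw": 45},{"travel": [0,0,0],"rotation": [0,0,0],"claw": 45}])

```text
time_s: 22.35
position: [0.3936, 0.2515, 0.0315]
tcp_rot: [-2.328, 2.1, -0.004]
force: [0.1, 0.6, 0.4]
width: 0.527
```

Run:
```python
from h import *
plan([.392,.2503,.002],np.pi/2+np.radians(4.7))
p,d,cal=snap("wrist","i2")
show(plaques(p,cal))
plan([.392,.2503,.002],np.pi/2+np.radians(4.7))
```

```text
t=22.4 pos=[393.6 251.5  31.5] w=0.53 F=[0.1 0.6 0.4]
 toolx yaw now -84.1 turn(tool,deg) [-0.37  0.13  1.19]; q6 now 1.78; shift if turned first [ 1.1  1.7 29.5]
 shift(tool,mm) [ 1.1  1.9 29.5]  world [ -1.6  -1.2 -29.5]
{'cen': [456.1, 255.4], 'yaw': 4.6, 'u': [-79.8, 49.3], 'v': [-22.0, 22.0], 'org': [468.7, 256.4], 'n': 17159, 'px': [290, 131]}
t=22.4 pos=[393.5 251.5  31.6] w=0.52 F=[-0.4 -0.5 -0.7]
 toolx yaw now -84.1 turn(tool,deg) [-0.38  0.13  1.17]; q6 now 1.78; shift if turned first [ 1.1  1.6 29.6]
 shift(tool,mm) [ 1.1  1.8 29.6]  world [ -1.5  -1.2 -29.6]
```

Request:
drive_tool(moves=[{"travel": [1,1.8,10],"rotation": [-0.4,0.1,1.2],"claw": 45},{"travel": [0,0,10],"rotation": [0,0,0],"claw": 45},{"travel": [0,0,7],"rotation": [0,0,0],"claw": 45},{"travel": [0,0,2],"rotation": [0,0,0],"claw": 45},{"travel": [0,0,0],"rotation": [0,0,0],"claw": 45}])

```text
time_s: 22.9
position: [0.3947, 0.2513, 0.0037]
tcp_rot: [-2.307, 2.125, -0.004]
force: [-0.3, -0.6, -0.4]
width: 0.526
```

Run:
```python
from h import *
plan([.392,.2503,.002],np.pi/2+np.radians(4.7))
```

```text
t=22.9 pos=[394.7 251.3   3.7] w=0.53 F=[-0.3 -0.6 -0.4]
 toolx yaw now -85.3 turn(tool,deg) [-0.32  0.11 -0.  ]; q6 now 1.80; shift if turned first [0.8 2.7 1.7]
 shift(tool,mm) [0.8 2.7 1.7]  world [-2.7 -1.  -1.7]
```

Close, then lift slightly and approach the lane mouth.

Request:
drive_tool(moves=[{"travel": [0.8,2,2],"rotation": [-0.3,0.1,0],"claw": 45},{"travel": [0,0,0],"rotation": [0,0,0],"claw": 0},{"travel": [0,0,0],"rotation": [0,0,0],"claw": 0},{"travel": [0,0,0],"rotation": [0,0,0],"claw": 0},{"travel": [0,0,0],"rotation": [0,0,0],"claw": 0},{"travel": [0,0,0],"rotation": [0,0,0],"claw": 0}])

```text
time_s: 23.5
position: [0.3932, 0.2506, 0.0025]
tcp_rot: [-2.31, 2.127, -0.001]
force: [-0.1, -0.2, 0.1]
width: 0.211
```

Run:
```python
from h import *
plan([*jw(-184,104),.0092],np.pi/2+JY)
```

```text
t=23.5 pos=[393.2 250.6   2.5] w=0.21 F=[-0.1 -0.2  0.1]
 toolx yaw now -85.3 turn(tool,deg) [-0.06  0.02 -0.51]; q6 now 1.80; shift if turned first [-15.9 -19.   -6.7]
 shift(tool,mm) [-16.1 -18.8  -6.7]  world [17.4 17.6  6.7]
```

Request:
drive_tool(moves=[{"travel": [0,0,-10],"rotation": [0,0,-0.5],"claw": 0},{"travel": [-8,-5,-3],"rotation": [0,0,0],"claw": 0},{"travel": [-8,-5,0],"rotation": [0,0,0],"claw": 0},{"travel": [0,0,0],"rotation": [0,0,0],"claw": 0},{"travel": [0,0,0],"rotation": [0,0,0],"claw": 0}])

```text
time_s: 24.0
position: [0.4031, 0.2694, 0.0172]
tcp_rot: [-2.319, 2.115, -0.002]
force: [-0.5, -0.0, -0.5]
width: 0.209
```

Run:
```python
from h import *
plan([*jw(-184,104),.0097],np.pi/2+JY)
p,d,cal=snap("wrist","j")
np.savez("j.npz",p=p,d=d,**cal)
plan([*jw(-184,104),.0097],np.pi/2+JY)
```

```text
t=24.0 pos=[403.1 269.4  17.2] w=0.21 F=[-0.5 -0.  -0.5]
 toolx yaw now -84.7 turn(tool,deg) [-0.15  0.05  0.04]; q6 now 1.82; shift if turned first [ 2.  -7.4  7.5]
 shift(tool,mm) [ 2.  -7.4  7.5]  world [ 7.5 -1.3 -7.5]
t=24.1 pos=[403.2 269.4  17.2] w=0.21 F=[ 0.6 -0.1 -0.2]
 toolx yaw now -84.7 turn(tool,deg) [-0.16  0.06  0.03]; q6 now 1.82; shift if turned first [ 2.  -7.3  7.5]
 shift(tool,mm) [ 2.  -7.3  7.5]  world [ 7.5 -1.3 -7.5]
```

View pics/j.png

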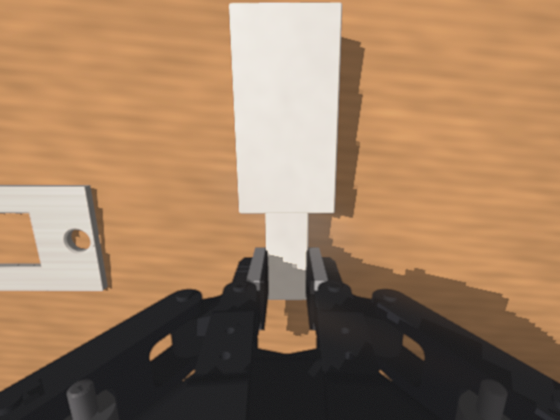

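Request:
drive_tool(moves=[{"travel": [2,-5,4],"rotation": [0,0,0],"claw": 0},{"travel": [0,-3,4],"rotation": [0,0,0],"claw": 0},{"travel": [0,0,0],"rotation": [0,0,0],"claw": 0},{"travel": [0,0,0],"rotation": [0,0,0],"claw": 0}])

```text
time_s: 24.45
position: [0.4113, 0.2675, 0.0077]
tcp_rot: [-2.32, 2.117, -0.0]
force: [-0.5, 1.9, -0.4]
width: 0.208
```

Run:
```python
from h import *
plan([*jw(-150,104),.0097],np.pi/2+JY)
snap("scene","k")
```

```text
t=24.4 pos=[411.3 267.5   7.7] w=0.21 F=[-0.5  1.9 -0.4]
 toolx yaw now -84.8 turn(tool,deg) [-0.05  0.02  0.02]; q6 now 1.81; shift if turned first [ -0.7 -33.4  -2. ]
 shift(tool,mm) [ -0.7 -33.4  -2. ]  world [33.2  3.7  2. ]
```

Request:
drive_tool(moves=[{"travel": [-0.7,-8,-2],"rotation": [0,0,0],"claw": 0},{"travel": [0,-8,0],"rotation": [0,0,0],"claw": 0},{"travel": [0,-5,0],"rotation": [0,0,0],"claw": 0},{"travel": [0,0,0],"rotation": [0,0,0],"claw": 0},{"travel": [0,0,0],"rotation": [0,0,0],"claw": 0}])

```text
time_s: 25.0
position: [0.4347, 0.2703, 0.0102]
tcp_rot: [-2.319, 2.117, -0.001]
force: [0.1, -1.0, -0.9]
width: 0.215
```

Run:
```python
from h import *
plan([*jw(-150,104),.0097],np.pi/2+JY)
print(wj(manip.state()["position"]))
p,d,cal=snap("wrist","k1")
p,d,cal=snap("scene")
cv2.imwrite("pics/k2.png",cv2.resize(p[130:270,330:530,::-1],None,fx=4,fy=4,interpolation=cv2.INTER_CUBIC))
p,d,cal=snap("side")
cv2.imwrite("pics/k3.png",cv2.resize(p[100:220,180:330,::-1],None,fx=4,fy=4,interpolation=cv2.INTER_CUBIC))
```

```text
t=25.0 pos=[434.7 270.3  10.2] w=0.22 F=[ 0.1 -1.  -0.9]
 toolx yaw now -84.8 turn(tool,deg) [-0.11  0.03 -0.01]; q6 now 1.80; shift if turned first [-0.  -9.8  0.5]
 shift(tool,mm) [-0.  -9.8  0.5]  world [ 9.8  0.9 -0.5]
[-159.79567597  103.99091575]
```

View pics/k1.png

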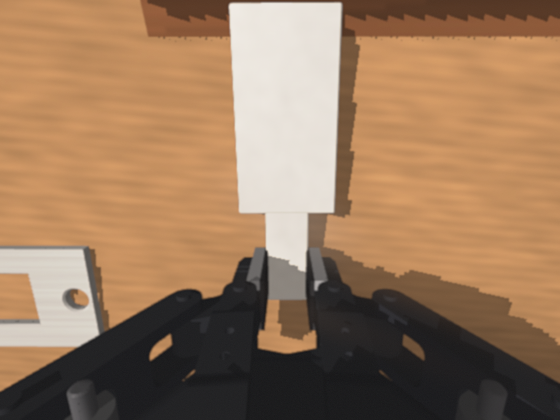

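View pics/k2.png

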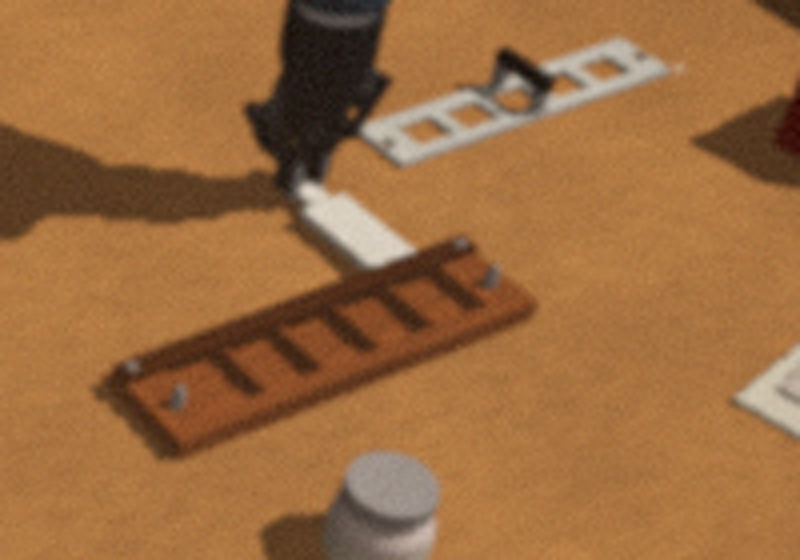

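View pics/k3.png

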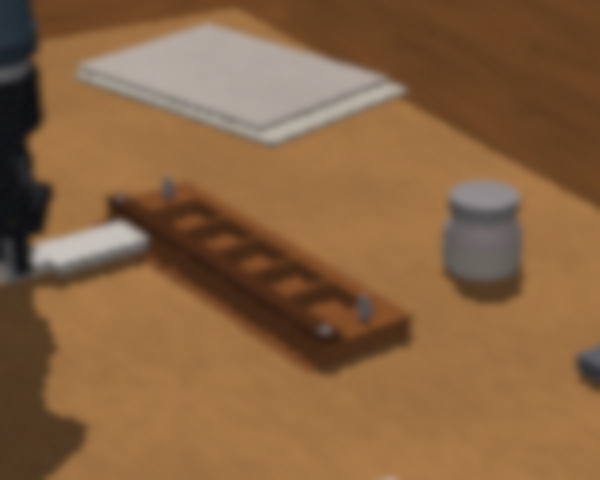

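Run:
```python
from h import *
cal=manip.get_calibration("wrist")
for q in [(-55,165,0),(-55,165,6),(-55,127.5,0),(-40,165,19),(-40,127.5,6),(-40,80.5,6)]:
    print(q,proj([*jw(q[0],q[1]),q[2]/1000],cal))
print(onz((149,37),cal,0), wj(onz((149,37),cal,0)))
s=np.array([345,37]);print(wj(onz((560,38),cal,0)),wj(onz((345,37.5),cal,0)))
```

```text
(-55, 165, 0) [149.24220181  37.45534846]
(-55, 165, 6) [143.1874939   33.59698017]
(-55, 127.5, 0) [232.6362762   37.37747353]
(-40, 165, 19) [122.48465016 -20.94904201]
(-40, 127.5, 6) [228.444597    -6.69425104]
(-40, 80.5, 6) [341.09989275  -6.8222703 ]
[0.5337176  0.34071763 0.        ] [-54.81642506 165.08666022]
[-55.37373174 -19.51827701] [-55.09161982  77.01394276]
```

Run:
```python
from h import *
cal=manip.get_calibration("wrist")
p=cv2.imread("pics/k1.png")[:,:,::-1]
m=whitemask(p)
for r in range(8,215,25):
    c=np.nonzero(m[r,200:370])[0]+200
    a=wj(onz((c[0]-.5,r),cal,.0177));b=wj(onz((c[-1]+.5,r),cal,.0177));print(r,c[0],c[-1],np.round(a,1),np.round(b,1),"mid",round((a[1]+b[1])/2,2))
```

```text
8 228 341 [-49.2 126.2] [-49.2  81.9] mid 104.04
33 230 340 [-57.8 125.8] [-57.9  81.9] mid 103.86
58 232 340 [-66.9 125.5] [-66.9  81.5] mid 103.48
83 233 339 [-76.3 125.5] [-76.3  81.4] mid 103.49
108 234 338 [-86.1 125.6] [-86.1  81.4] mid 103.5
133 235 337 [-96.3 125.6] [-96.3  81.4] mid 103.51
158 237 336 [-106.9  125.3] [-106.9   81.3] mid 103.3
183 238 335 [-118.   125.3] [-118.    81.3] mid 103.31
208 239 334 [-129.6  125.3] [-129.6   81.3] mid 103.32
```

Request:
drive_tool(moves=[{"travel": [-0.4,-6,0.3],"rotation": [0,0,0.3],"claw": 0},{"travel": [0,-8,0],"rotation": [0,0,0],"claw": 0},{"travel": [0,-8,0],"rotation": [0,0,0],"claw": 0},{"travel": [0,0,0],"rotation": [0,0,0],"claw": 0}])

```text
time_s: 25.55
position: [0.458, 0.2729, 0.01]
tcp_rot: [-2.314, 2.123, -0.002]
force: [-0.3, 0.4, -1.5]
width: 0.21
```

Run:
```python
from h import *
plan([*jw(-82,104),.0097],np.pi/2+JY)
print(wj(manip.state()["position"]))
```

```text
t=25.6 pos=[458.  272.9  10. ] w=0.21 F=[-0.3  0.4 -1.5]
 toolx yaw now -85.1 turn(tool,deg) [-0.12  0.03 -0.3 ]; q6 now 1.80; shift if turned first [  0.5 -54.4   0.3]
 shift(tool,mm) [  0.2 -54.4   0.4]  world [54.2  4.5 -0.3]
[-136.42972303  104.47925694]
```

Request:
drive_tool(moves=[{"travel": [0.3,-8,0],"rotation": [0,0,-0.2],"claw": 0},{"travel": [0,-10,0],"rotation": [0,0,0],"claw": 0},{"travel": [0,-10,0],"rotation": [0,0,0],"claw": 0},{"travel": [0,-10,0],"rotation": [0,0,0],"claw": 0},{"travel": [0,-5,0],"rotation": [0,0,0],"claw": 0},{"travel": [0,0,0],"rotation": [0,0,0],"claw": 0}])

```text
time_s: 26.15
position: [0.5056, 0.2766, 0.0099]
tcp_rot: [-2.317, 2.118, -0.002]
force: [-0.3, 0.1, -0.5]
width: 0.212
```

Run:
```python
from h import *
plan([*jw(-82,104),.0097],np.pi/2+JY)
print(wj(manip.state()["position"]))
```

```text
t=26.1 pos=[505.6 276.6   9.9] w=0.21 F=[-0.3  0.1 -0.5]
 toolx yaw now -84.9 turn(tool,deg) [-0.15  0.04 -0.11]; q6 now 1.78; shift if turned first [-0.2 -6.6  0.2]
 shift(tool,mm) [-0.2 -6.6  0.2]  world [ 6.6  0.8 -0.2]
[-88.63589841 103.80225879]
```

Request:
drive_tool(moves=[{"travel": [0,-3,0],"rotation": [0,0,0],"claw": 0},{"travel": [0,-3,0],"rotation": [0,0,0],"claw": 0},{"travel": [0,-3,0],"rotation": [0,0,0],"claw": 0}])

```text
time_s: 26.45
position: [0.5117, 0.2771, 0.0087]
tcp_rot: [2.316, -2.118, -0.005]
force: [-10.4, 0.2, 0.8]
width: 0.209
```

Run:
```python
from h import *
plan([*jw(-82,104),.0097],np.pi/2+JY)
print(wj(manip.state()["position"]))
```

```text
t=26.4 pos=[511.7 277.1   8.7] w=0.21 F=[-10.4   0.2   0.8]
 toolx yaw now -84.9 turn(tool,deg) [ 0.25 -0.   -0.1 ]; q6 now 1.77; shift if turned first [-0.3 -0.6 -1. ]
 shift(tool,mm) [-0.3 -0.5 -1. ]  world [0.5 0.3 1. ]
[-82.55428457 103.74850747]
```

Request:
drive_tool(moves=[{"travel": [0,-2,0.5],"rotation": [0,0,0],"claw": 0},{"travel": [0,-1,0],"rotation": [0,0,0],"claw": 25},{"travel": [0,0,0],"rotation": [0,0,0],"claw": 36},{"travel": [0,0,0],"rotation": [0,0,0],"claw": 36},{"travel": [0,0,-15],"rotation": [0,0,0],"claw": 36},{"travel": [0,0,-40],"rotation": [0,0,0],"claw": 36},{"travel": [0,5,-45],"rotation": [0,0,0],"claw": 36},{"travel": [0,5,-45],"rotation": [0,0,0],"claw": 36},{"travel": [0,0,0],"rotation": [0,0,0],"claw": 45}])

```text
time_s: 27.35
position: [0.5041, 0.2765, 0.1614]
tcp_rot: [2.315, -2.115, -0.008]
force: [1.3, 1.2, 0.9]
width: 0.523
```

Run:
```python
from h import *
p,d,cal=snap("wrist","l");m=whitemask(p)
o=plaques(p,cal,z=.016)
show(o)
for q in o: print(wj(q["cen"]/1000))
plan([.43,-.20,.19],np.pi/2);
for q in [(-100,114,16),(-100,94,16),(-55,126,16),(-55,82,16),(30,127.5,19),(30,80.5,19)]: print(q,np.round(proj([*jw(q[0],q[1]),q[2]/1000],cal),1))
```

```text
{'cen': [598.5, 284.7], 'yaw': 4.2, 'u': [-27.3, 26.1], 'v': [-22.8, 22.9], 'org': [611.1, 285.6], 'n': 3247, 'px': [286, 90]}
{'cen': [530.1, 278.0], 'yaw': 5.7, 'u': [-35.2, 23.4], 'v': [-22.6, 22.1], 'org': [542.6, 279.3], 'n': 1733, 'px': [286, 168]}
[  4.60898821 103.35650839]
[-64.16053455 102.96094242]
t=27.4 pos=[502.8 276.  158.6] w=0.53 F=[-0.8 -0.  -0.6]
 toolx yaw now -84.9 turn(tool,deg) [ 0.64 -0.1   5.14]; q6 now 1.78; shift if turned first [476.   72.8 -31.4]
 shift(tool,mm) [467.6 115.5 -29.5]  world [ -72.8 -476.    31.4]
(-100, 114, 16) [275.6 205.8]
(-100, 94, 16) [296.1 205.7]
(-55, 126, 16) [262.2 159.3]
(-55, 82, 16) [309.2 159.2]
(30, 127.5, 19) [257.7  58.8]
(30, 80.5, 19) [313.1  58.7]
```

View pics/l.png

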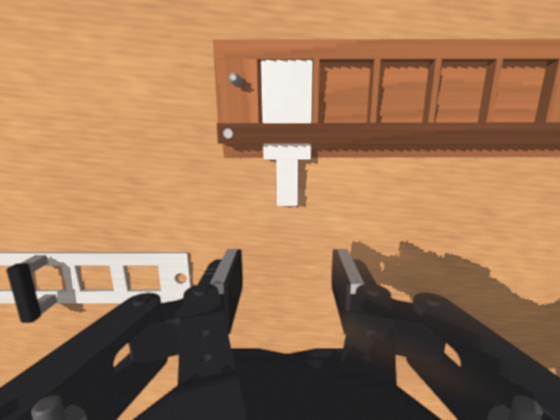

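Run:
```python
from h import *
plan([.416,-.187,.14],np.pi/2+np.radians(5.6))
```

```text
t=27.4 pos=[502.8 276.  158.6] w=0.53 F=[-0.8 -0.  -0.6]
 toolx yaw now -84.9 turn(tool,deg) [ 0.65 -0.07 -0.46]; q6 now 1.78; shift if turned first [452.3 131.5  18.6]
 shift(tool,mm) [453.3 127.7  20.6]  world [ -86.8 -463.   -18.6]
```

Request:
drive_tool(moves=[{"travel": [40,10,0],"rotation": [0.6,0,-0.5],"claw": 45},{"travel": [47,13,0],"rotation": [0,0,0],"claw": 45},{"travel": [47,13,0],"rotation": [0,0,0],"claw": 45},{"travel": [47,13,0],"rotation": [0,0,0],"claw": 45},{"travel": [47,13,0],"rotation": [0,0,0],"claw": 45},{"travel": [47,13,0],"rotation": [0,0,0],"claw": 45},{"travel": [47,13,0],"rotation": [0,0,0],"claw": 45},{"travel": [47,13,0],"rotation": [0,0,0],"claw": 45},{"travel": [47,13,0],"rotation": [0,0,0],"claw": 45},{"travel": [40,12,10],"rotation": [0,0,0],"claw": 45}])

```text
time_s: 28.4
position: [0.4181, -0.1992, 0.1467]
tcp_rot: [-2.34, 2.097, -0.001]
force: [1.2, 0.2, 0.3]
width: 0.531
```

Run:
```python
from h import *
plan([.416,-.187,.14],np.pi/2+np.radians(5.6))
```

```text
t=28.4 pos=[ 418.1 -199.2  146.7] w=0.53 F=[1.2 0.2 0.3]
 toolx yaw now -83.7 turn(tool,deg) [-0.02 -0.02  0.67]; q6 now 0.76; shift if turned first [-12.4   0.9   6.7]
 shift(tool,mm) [-12.4   0.8   6.7]  world [-2.1 12.2 -6.7]
```

Request:
drive_tool(moves=[{"travel": [-15,0,5],"rotation": [0,0,0],"claw": 45},{"travel": [-3,0,0],"rotation": [0,0,0],"claw": 45},{"travel": [0,0,0],"rotation": [0,0,0],"claw": 45}])

```text
time_s: 28.7
position: [0.413, -0.1861, 0.1392]
tcp_rot: [2.327, -2.108, -0.005]
force: [-0.7, 0.2, -0.5]
width: 0.527
```

```bash
cat >> h.py <<'E'
def refine(o):
    a=np.array([np.cos(np.radians(o["yaw"])),np.sin(np.radians(o["yaw"]))])
    mid=(o["u"][0]+o["u"][1])/2
    vm=(o["v"][0]+o["v"][1])/2
    org=o["cen"]+a*(mid+22.5)+vm*np.array([-a[1],a[0]])
    return org,a
def tgt(o,g=-71,z=.003):
    org,a=refine(o);P=(org+a*g)/1000
    print("org",np.round(org,1),"yaw",round(o["yaw"],2),"len",round(o["u"][1]-o["u"][0],1),"wid",round(o["v"][1]-o["v"][0],1),"grip",np.round(P*1000,1))
    plan([*P,z],np.pi/2+np.radians(o["yaw"]))
E
python3 - <<'E'
from h import *
p,d,cal=snap("wrist","m")
o=plaques(p,cal);show(o)
o=min(o,key=lambda o:abs(o["px"][0]-287))
tgt(o)
E
```

```text
{'cen': [481.6, -181.1], 'yaw': 5.5, 'u': [-77.7, 51.7], 'v': [-22.2, 22.2], 'org': [494.1, -179.9], 'n': 6627, 'px': [288, 121]}
{'cen': [481.2, -246.0], 'yaw': -7.4, 'u': [-77.6, 52.0], 'v': [-22.8, 22.6], 'org': [493.7, -247.6], 'n': 6699, 'px': [363, 129]}
{'cen': [472.2, -320.8], 'yaw': 4.2, 'u': [-77.2, 52.3], 'v': [-23.5, 23.6], 'org': [484.8, -319.9], 'n': 6651, 'px': [446, 148]}
org [ 491.1 -180.1] yaw 5.48 len 129.5 wid 44.4 grip [ 420.4 -186.9]
t=28.8 pos=[ 413.  -185.7  139.2] w=0.53 F=[0.2 0.4 0.8]
 toolx yaw now -84.3 turn(tool,deg) [0.19 0.09 0.22]; q6 now 0.79; shift if turned first [  1.9  -7.3 136.2]
 shift(tool,mm) [  2.2  -7.7 136.2]  world [   7.4   -1.2 -136.2]
```

View pics/m.png

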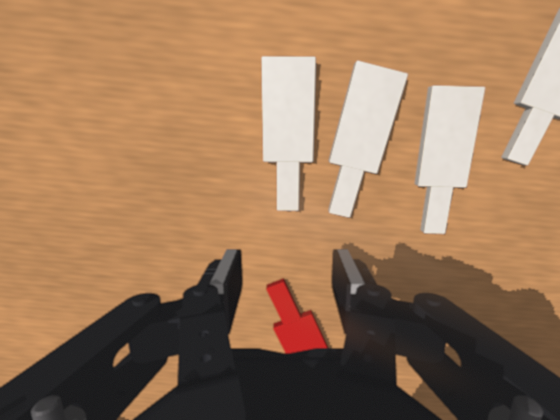

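Request:
drive_tool(moves=[{"travel": [2,-12,30],"rotation": [0.2,0,0.2],"claw": 36},{"travel": [0,-3,40],"rotation": [0,0,0],"claw": 36},{"travel": [0,0,35],"rotation": [0,0,0],"claw": 36},{"travel": [0,0,0],"rotation": [0,0,0],"claw": 36},{"travel": [0,0,0],"rotation": [0,0,0],"claw": 36}])

```text
time_s: 29.25
position: [0.4335, -0.183, 0.0348]
tcp_rot: [-2.336, 2.097, -0.01]
force: [0.2, -0.1, 1.0]
width: 0.424
```

Run:
```python
from h import *
p,d,cal=snap("wrist","m2")
o=plaques(p,cal);show(o)
o=min(o,key=lambda o:abs(o["px"][0]-287))
tgt(o,-65)
```

```text
{'cen': [484.4, -180.6], 'yaw': 5.4, 'u': [-80.5, 48.9], 'v': [-22.0, 22.0], 'org': [496.9, -179.4], 'n': 15431, 'px': [290, 153]}
{'cen': [486.2, -245.8], 'yaw': -6.8, 'u': [-78.9, 47.3], 'v': [-23.6, 23.3], 'org': [498.7, -247.3], 'n': 15176, 'px': [409, 163]}
org [ 491.1 -180. ] yaw 5.41 len 129.3 wid 44.0 grip [ 426.4 -186.1]
t=29.3 pos=[ 433.3 -182.9   34.9] w=0.42 F=[-0.1  0.6 -0.9]
 toolx yaw now -83.8 turn(tool,deg) [-0.32 -0.19  0.75]; q6 now 0.81; shift if turned first [ 2.6  7.2 31.9]
 shift(tool,mm) [ 2.4  7.4 31.9]  world [ -6.9  -3.2 -31.9]
```

View pics/m2.png

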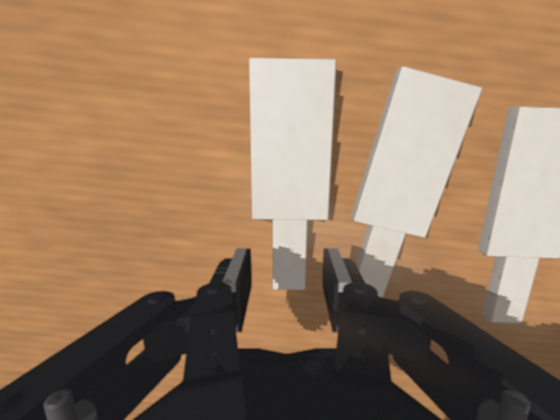

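Request:
drive_tool(moves=[{"travel": [2.5,7.5,10],"rotation": [-0.3,-0.2,0.7],"claw": 36},{"travel": [0,0,11],"rotation": [0,0,0],"claw": 36},{"travel": [0,0,8],"rotation": [0,0,0],"claw": 36},{"travel": [0,0,1],"rotation": [0,0,0],"claw": 36},{"travel": [0,0,0],"rotation": [0,0,0],"claw": 36}])

```text
time_s: 29.8
position: [0.4288, -0.1887, 0.0074]
tcp_rot: [-2.324, 2.113, -0.014]
force: [0.4, 0.1, 0.5]
width: 0.419
```

Run:
```python
from h import *
plan([.4264,-.1861,.002],np.pi/2+np.radians(5.4))
```

```text
t=29.8 pos=[ 428.8 -188.7    7.4] w=0.42 F=[0.4 0.1 0.5]
 toolx yaw now -84.6 turn(tool,deg) [-0.37 -0.34  0.05]; q6 now 0.81; shift if turned first [-2.8  2.1  5.4]
 shift(tool,mm) [-2.8  2.1  5.4]  world [-2.4  2.6 -5.4]
```

Request:
drive_tool(moves=[{"travel": [-2.5,1,4],"rotation": [-0.4,-0.3,0],"claw": 36},{"travel": [0,0,3],"rotation": [0,0,0],"claw": 36},{"travel": [0,0,0],"rotation": [0,0,0],"claw": 10},{"travel": [0,0,0],"rotation": [0,0,0],"claw": 0},{"travel": [0,0,0],"rotation": [0,0,0],"claw": 0},{"travel": [0,0,0],"rotation": [0,0,0],"claw": 0}])

```text
time_s: 30.4
position: [0.4282, -0.1867, 0.0007]
tcp_rot: [2.324, -2.113, 0.001]
force: [-1.3, 0.6, -1.5]
width: 0.217
```

Run:
```python
from h import *
plan([*jw(-185,52),.0097],np.pi/2+JY)
```

```text
t=30.4 pos=[ 428.2 -186.7    0.7] w=0.22 F=[-1.3  0.6 -1.5]
 toolx yaw now -84.5 turn(tool,deg) [ 0.   -0.07  0.22]; q6 now 0.81; shift if turned first [-402.5  -23.    -9. ]
 shift(tool,mm) [-402.4  -24.5   -9.5]  world [-13.8 402.9   9. ]
```

Request:
drive_tool(moves=[{"travel": [0,0,-15],"rotation": [0,0,0],"claw": 0},{"travel": [-10,0,-30],"rotation": [0,0,0],"claw": 0},{"travel": [-40,-2,-20],"rotation": [0,0,0],"claw": 0},{"travel": [-46,-2,0],"rotation": [0,0,0],"claw": 0},{"travel": [-48,-2,0],"rotation": [0,0,0],"claw": 0},{"travel": [-48,-2,0],"rotation": [0,0,0],"claw": 0},{"travel": [-48,-2,0],"rotation": [0,0,0],"claw": 0},{"travel": [-48,-2,0],"rotation": [0,0,0],"claw": 0},{"travel": [-48,-2,0],"rotation": [0,0,0],"claw": 0},{"travel": [-40,-2,0],"rotation": [0,0,0],"claw": 0}])

```text
time_s: 31.4
position: [0.4119, 0.1971, 0.0697]
tcp_rot: [-2.308, 2.124, -0.014]
force: [1.7, -0.0, -0.8]
width: 0.214
```

Run:
```python
from h import *
plan([*jw(-185,52),.015],np.pi/2+JY)
```

```text
t=31.4 pos=[411.9 197.1  69.7] w=0.21 F=[ 1.7 -0.  -0.8]
 toolx yaw now -85.2 turn(tool,deg) [-0.54 -0.22 -0.48]; q6 now 1.68; shift if turned first [-18.9  -4.2  54.7]
 shift(tool,mm) [-19.1  -3.5  54.6]  world [  2.5  19.2 -54.7]
```

Request:
drive_tool(moves=[{"travel": [-10,0,15],"rotation": [-0.5,-0.2,-0.5],"claw": 0},{"travel": [-6,0,20],"rotation": [0,0,0],"claw": 0},{"travel": [0,0,15],"rotation": [0,0,0],"claw": 0},{"travel": [0,0,4],"rotation": [0,0,0],"claw": 0},{"travel": [0,0,0],"rotation": [0,0,0],"claw": 0}])

```text
time_s: 31.9
position: [0.4098, 0.2204, 0.0148]
tcp_rot: [-2.33, 2.103, -0.002]
force: [-0.5, -0.1, -0.0]
width: 0.208
```

Run:
```python
from h import *
plan([*jw(-160,52),.0085],np.pi/2+JY)
```

```text
t=31.9 pos=[409.8 220.4  14.8] w=0.21 F=[-0.5 -0.1 -0. ]
 toolx yaw now -84.1 turn(tool,deg) [-0.19  0.07  0.64]; q6 now 1.70; shift if turned first [  4.6 -29.2   6.3]
 shift(tool,mm) [  4.9 -29.1   6.4]  world [29.4 -1.9 -6.3]
```

Request:
drive_tool(moves=[{"travel": [4.6,-8,5],"rotation": [-0.2,0,0.6],"claw": 0},{"travel": [0,-10,1],"rotation": [0,0,0],"claw": 0},{"travel": [0,-10,0],"rotation": [0,0,0],"claw": 0},{"travel": [0,-3,0],"rotation": [0,0,0],"claw": 0},{"travel": [0,0,0],"rotation": [0,0,0],"claw": 0}])

```text
time_s: 32.4
position: [0.4473, 0.2178, 0.0109]
tcp_rot: [-2.314, 2.118, -0.003]
force: [-0.1, 0.2, -0.6]
width: 0.21
```

```bash
cat >> h.py <<'E'
def lanecheck(name,lane,gz):
    """plaque mid line in jig frame while held; gz=TCP z at grip on bench (m)"""
    s=manip.state();top=s["position"][2]-gz+.010
    p,d,cal=snap("wrist",name);m=whitemask(p)
    rows=[];
    for r in range(4,250,8):
        c=np.nonzero(m[r,180:400])[0]+180
        if len(c)==0: continue
        a=wj(onz((c[0]-.5,r),cal,top));b=wj(onz((c[-1]+.5,r),cal,top))
        if 40<a[1]-b[1]<48 and len(c)>0.9*(c[-1]-c[0]): rows.append((a[0],(a[1]+b[1])/2,a[1]-b[1]))
    rows=np.array(rows)
    if len(rows)>2:
        f=np.polyfit(rows[:,0],rows[:,1],1)
        print("n",len(rows),"mid@front(-45) off lane %.2f  yaw in jig %.2f deg, width %.1f, x %.1f..%.1f top %.4f"%(np.polyval(f,-45)-lane,np.degrees(np.arctan(f[0])),np.median(rows[:,2]),rows[:,0].min(),rows[:,0].max(),top))
    print("tcp jig",np.round(wj(s["position"]),1),"z",round(s["position"][2]*1000,1),"F",np.round(s["force"],1))
E
python3 - <<'E'
from h import *
lanecheck("n",52,.0007)
plan([*jw(-160,52),.0079],np.pi/2+JY)
E
```

```text
n 9 mid@front(-45) off lane -2.26  yaw in jig -0.06 deg, width 44.0, x -130.6..-101.1 top 0.0202
tcp jig [-152.1   50.5] z 10.9 F [-0.1  0.2 -0.6]
t=32.5 pos=[447.1 217.8  10.9] w=0.21 F=[ 0.8 -0.   0. ]
 toolx yaw now -84.9 turn(tool,deg) [-0.27  0.1  -0.16]; q6 now 1.69; shift if turned first [-1.4  7.7  3. ]
 shift(tool,mm) [-1.4  7.7  3. ]  world [-7.8  0.7 -3. ]
```

View pics/n.png

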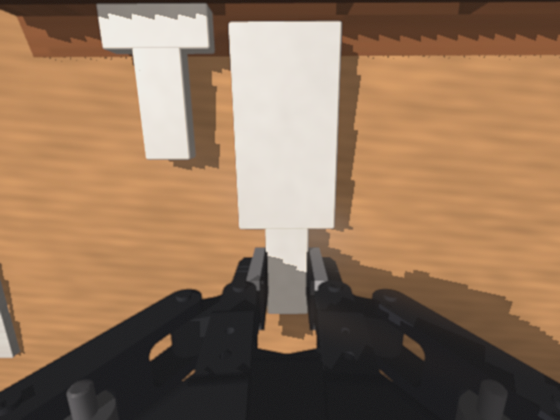

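Request:
drive_tool(moves=[{"travel": [-2,2,3],"rotation": [-0.3,0.1,0],"claw": 0},{"travel": [0,0,0],"rotation": [0,0,0],"claw": 0},{"travel": [0,0,0],"rotation": [0,0,0],"claw": 0}])

```text
time_s: 32.75
position: [0.444, 0.2198, 0.0077]
tcp_rot: [2.317, -2.12, -0.002]
force: [-0.1, -0.0, -0.1]
width: 0.213
```

```bash
sed -i 's/p,d,cal=snap("wrist",name);m=whitemask(p)/p,d,cal=snap("wrist",name);m=whitemask(p);n_,l_=cv2.connectedComponents(m);m=(l_==l_[150,287])/' h.py
python3 - <<'E'
from h import *
lanecheck("n2",52,.0007)
E
```

```text
n 26 mid@front(-45) off lane 0.45  yaw in jig 0.24 deg, width 43.9, x -133.5..-51.5 top 0.0170
tcp jig [-155.1   52.8] z 7.7 F [-0.1 -0.  -0.1]
```

Request:
drive_tool(moves=[{"travel": [0.4,-7,-0.4],"rotation": [0,0,0.1],"claw": 0},{"travel": [0,-8,0],"rotation": [0,0,0],"claw": 0},{"travel": [0,-8,0],"rotation": [0,0,0],"claw": 0},{"travel": [0,-8,0],"rotation": [0,0,0],"claw": 0}])

```text
time_s: 33.2
position: [0.4763, 0.2224, 0.008]
tcp_rot: [2.315, -2.121, -0.002]
force: [0.1, -0.1, -0.1]
width: 0.218
```

Run:
```python
from h import *
plan([*jw(-75.5,52),.0079],np.pi/2+JY)
print(wj(manip.state()["position"]))
```

```text
t=33.2 pos=[476.3 222.4   8. ] w=0.22 F=[ 0.1 -0.1 -0.1]
 toolx yaw now -85.0 turn(tool,deg) [ 0.13 -0.01 -0.22]; q6 now 1.69; shift if turned first [  0.5 -47.3   0.1]
 shift(tool,mm) [  0.3 -47.3  -0. ]  world [47.1  3.8 -0.1]
[-122.7703955    52.49169274]
```

Request:
drive_tool(moves=[{"travel": [0.4,-9,0],"rotation": [0,0,-0.2],"claw": 0},{"travel": [0,-10,0],"rotation": [0,0,0],"claw": 0},{"travel": [0,-10,0],"rotation": [0,0,0],"claw": 0},{"travel": [0,-8,0],"rotation": [0,0,0],"claw": 0},{"travel": [0,-4,0],"rotation": [0,0,0],"claw": 0},{"travel": [0,-3,0],"rotation": [0,0,0],"claw": 0}])

```text
time_s: 33.8
position: [0.5234, 0.226, 0.0069]
tcp_rot: [2.316, -2.115, -0.007]
force: [-12.4, 0.6, 1.0]
width: 0.214
```

Run:
```python
from h import *
plan([*jw(-75.5,52),.0079],np.pi/2+JY)
print(wj(manip.state()["position"]))
```

```text
t=33.8 pos=[523.4 226.    6.9] w=0.21 F=[-12.4   0.6   1. ]
 toolx yaw now -84.8 turn(tool,deg) [ 0.41 -0.01 -0.05]; q6 now 1.68; shift if turned first [-0.2 -0.1 -1. ]
 shift(tool,mm) [-0.2 -0.1 -1. ]  world [0.1 0.2 1. ]
[-75.57858847  51.78015486]
```

Request:
drive_tool(moves=[{"travel": [0,-2,0.5],"rotation": [0,0,0],"claw": 0},{"travel": [0,-1,0],"rotation": [0,0,0],"claw": 25},{"travel": [0,0,0],"rotation": [0,0,0],"claw": 36},{"travel": [0,0,0],"rotation": [0,0,0],"claw": 36},{"travel": [0,0,-15],"rotation": [0,0,0],"claw": 36},{"travel": [0,0,-40],"rotation": [0,0,0],"claw": 36},{"travel": [0,5,-45],"rotation": [0,0,0],"claw": 36},{"travel": [0,8,-45],"rotation": [0,0,0],"claw": 36},{"travel": [0,8,0],"rotation": [0,0,0],"claw": 36}])

```text
time_s: 34.7
position: [0.5053, 0.2243, 0.1593]
tcp_rot: [2.312, -2.113, -0.012]
force: [0.8, 0.9, -0.2]
width: 0.418
```

```bash
cat >> h.py <<'E'
def homes(name):
    p,d,cal=snap("wrist",name);m=whitemask(p)
    for L in (-104,-52,0,52,104):
        # tab end along centre line on z=16
        xs=np.arange(-125,-60,.5);v=[]
        for x in xs:
            u=np.round(proj([*jw(x,L),.016],cal)).astype(int)
            v.append(m[u[1],u[0]] if 0<=u[0]<560 and 0<=u[1]<420 else 0)
        v=np.array(v)
        if v.sum()>20: print("lane",L,"tab end at jig x",xs[np.argmax(v)],"(home -100)")
E
python3 - <<'E'
from h import *
homes("o")
plan([.413,-.235,.14],np.pi/2-np.radians(7))
E
```

```text
lane 52 tab end at jig x -100.0 (home -100)
lane 104 tab end at jig x -100.0 (home -100)
t=34.8 pos=[502.4 224.  156.3] w=0.42 F=[0.1 0.9 0.3]
 toolx yaw now -84.8 turn(tool,deg) [ 1.   -0.18 12.19]; q6 now 1.68; shift if turned first [466.4  32.8  16.3]
 shift(tool,mm) [449.  130.2  19.2]  world [ -89.4 -459.   -16.3]
```

View pics/o.png

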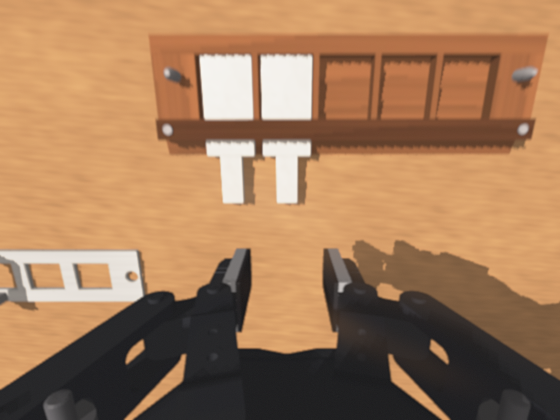

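Request:
drive_tool(moves=[{"travel": [35,9,0],"rotation": [0.9,0,6],"claw": 45},{"travel": [46,7,0],"rotation": [0,0,6],"claw": 45},{"travel": [48,4,0],"rotation": [0,0,0],"claw": 45},{"travel": [48,4,0],"rotation": [0,0,0],"claw": 45},{"travel": [48,4,0],"rotation": [0,0,0],"claw": 45},{"travel": [48,4,0],"rotation": [0,0,0],"claw": 45},{"travel": [48,4,0],"rotation": [0,0,0],"claw": 45},{"travel": [48,4,0],"rotation": [0,0,0],"claw": 45},{"travel": [48,4,5],"rotation": [0,0,0],"claw": 45},{"travel": [38,0,10],"rotation": [0,0,0],"claw": 45}])

```text
time_s: 35.75
position: [0.4084, -0.2355, 0.1399]
tcp_rot: [2.087, -2.347, 0.0]
force: [1.4, 0.7, 0.2]
width: 0.528
```

Run:
```python
from h import *
plan([.418,-.238,.14],np.pi/2-np.radians(7))
```

```text
t=35.8 pos=[ 408.4 -235.5  139.9] w=0.53 F=[1.4 0.7 0.2]
 toolx yaw now -96.7 turn(tool,deg) [ 0.03 -0.05  0.29]; q6 now 0.91; shift if turned first [ 1.3 -9.9 -0.1]
 shift(tool,mm) [ 1.4 -9.8 -0.1]  world [ 9.6 -2.5  0.1]
```

Request:
drive_tool(moves=[{"travel": [1,-6,15],"rotation": [0,0,0.3],"claw": 36},{"travel": [0,0,5],"rotation": [0,0,0],"claw": 36},{"travel": [0,0,0],"rotation": [0,0,0],"claw": 36}])

```text
time_s: 36.05
position: [0.4112, -0.2417, 0.117]
tcp_rot: [2.07, -2.36, -0.005]
force: [0.8, -1.0, 0.1]
width: 0.422
```

Run:
```python
from h import *
p,d,cal=snap("wrist","q")
o=plaques(p,cal);show(o)
o=min(o,key=lambda o:abs(o["px"][0]-287))
tgt(o,-66)
```

```text
{'cen': [473.1, -322.4], 'yaw': 4.1, 'u': [-77.9, 51.7], 'v': [-22.7, 22.9], 'org': [485.7, -321.5], 'n': 8218, 'px': [377, 116]}
{'cen': [481.9, -247.0], 'yaw': -7.3, 'u': [-77.8, 51.0], 'v': [-22.1, 22.2], 'org': [494.4, -248.6], 'n': 7891, 'px': [280, 118]}
org [ 490.9 -248.1] yaw -7.31 len 128.8 wid 44.3 grip [ 425.5 -239.7]
t=36.1 pos=[ 411.3 -241.4  117.3] w=0.42 F=[-0.6  0.2  0.2]
 toolx yaw now -97.5 turn(tool,deg) [ 0.21  0.02 -0.14]; q6 now 0.92; shift if turned first [ -3.4 -13.8 114.3]
 shift(tool,mm) [ -3.4 -14.2 114.3]  world [  14.1    1.7 -114.3]
```

View pics/q.png

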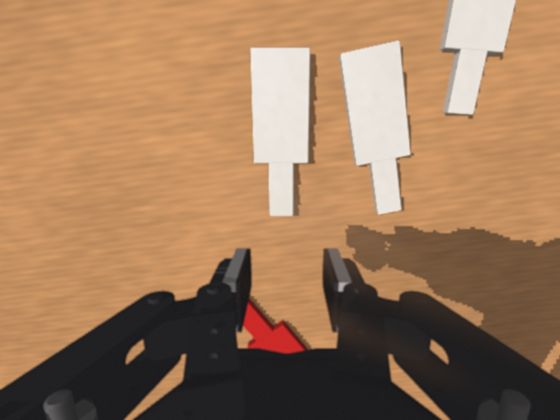

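Request:
drive_tool(moves=[{"travel": [-3,-10,30],"rotation": [0.2,0,0],"claw": 40},{"travel": [0,-4,35],"rotation": [0,0,0],"claw": 40},{"travel": [0,0,25],"rotation": [0,0,0],"claw": 40},{"travel": [0,0,5],"rotation": [0,0,0],"claw": 40},{"travel": [0,0,0],"rotation": [0,0,0],"claw": 40}])

```text
time_s: 36.6
position: [0.4293, -0.2374, 0.0238]
tcp_rot: [-2.082, 2.351, -0.009]
force: [-0.1, 0.4, 0.1]
width: 0.467
```

Run:
```python
from h import *
p,d,cal=snap("wrist","q2")
o=plaques(p,cal)
o=min(o,key=lambda o:abs(o["px"][0]-287))
tgt(o,-66)
```

```text
org [ 491.2 -248. ] yaw -7.47 len 129.1 wid 44.0 grip [ 425.7 -239.4]
t=36.6 pos=[ 429.5 -237.5   24.2] w=0.47 F=[ 0.1 -0.  -0.5]
 toolx yaw now -97.0 turn(tool,deg) [-0.31 -0.19  0.5 ]; q6 now 0.94; shift if turned first [ 2.4  3.4 21.2]
 shift(tool,mm) [ 2.3  3.6 21.2]  world [ -3.7  -1.9 -21.2]
```

Request:
drive_tool(moves=[{"travel": [2.3,3.5,8],"rotation": [-0.3,-0.2,0.5],"claw": 40},{"travel": [0,0,9],"rotation": [0,0,0],"claw": 40},{"travel": [0,0,6],"rotation": [0,0,0],"claw": 40},{"travel": [0,0,0],"rotation": [0,0,0],"claw": 40}])

```text
time_s: 37.05
position: [0.4278, -0.2414, 0.0034]
tcp_rot: [-2.072, 2.361, -0.011]
force: [-0.6, -0.4, -0.8]
width: 0.47
```

Run:
```python
from h import *
plan([.4257,-.2394,.002],np.pi/2-np.radians(7.4))
```

```text
t=37.0 pos=[ 427.8 -241.4    3.4] w=0.47 F=[-0.6 -0.4 -0.8]
 toolx yaw now -97.5 turn(tool,deg) [-0.32 -0.22 -0.06]; q6 now 0.94; shift if turned first [-1.7  2.4  1.4]
 shift(tool,mm) [-1.7  2.4  1.4]  world [-2.1  2.  -1.4]
```

Request:
drive_tool(moves=[{"travel": [-1.7,1.5,2],"rotation": [-0.3,-0.2,0],"claw": 40},{"travel": [0,0,0],"rotation": [0,0,0],"claw": 10},{"travel": [0,0,0],"rotation": [0,0,0],"claw": 0},{"travel": [0,0,0],"rotation": [0,0,0],"claw": 0},{"travel": [0,0,0],"rotation": [0,0,0],"claw": 0},{"travel": [0,0,0],"rotation": [0,0,0],"claw": 0}])

```text
time_s: 37.65
position: [0.427, -0.24, 0.0021]
tcp_rot: [2.072, -2.361, 0.002]
force: [-0.0, 0.0, -0.7]
width: 0.216
```

Run:
```python
from h import *
plan([*jw(-185,0),.06],np.pi/2+JY)
```

```text
t=37.6 pos=[ 427.  -240.     2.1] w=0.22 F=[-0.   0.  -0.7]
 toolx yaw now -97.5 turn(tool,deg) [ -0.04  -0.05 -12.71]; q6 now 0.95; shift if turned first [-403.5  -29.   -57.9]
 shift(tool,mm) [-399.9   60.4  -58.2]  world [ -7.9 404.5  57.9]
```

Request:
drive_tool(moves=[{"travel": [0,0,-15],"rotation": [0,0,0],"claw": 0},{"travel": [-10,2,-30],"rotation": [0,0,0],"claw": 0},{"travel": [-40,4,-18],"rotation": [0,0,-6.3],"claw": 0},{"travel": [-46,0,0],"rotation": [0,0,-6.4],"claw": 0},{"travel": [-48,-3,0],"rotation": [0,0,0],"claw": 0},{"travel": [-48,-3,0],"rotation": [0,0,0],"claw": 0},{"travel": [-48,-3,0],"rotation": [0,0,0],"claw": 0},{"travel": [-48,-3,0],"rotation": [0,0,0],"claw": 0},{"travel": [-48,-3,0],"rotation": [0,0,0],"claw": 0},{"travel": [-40,-3,0],"rotation": [0,0,0],"claw": 0}])

```text
time_s: 38.65
position: [0.4218, 0.1439, 0.0691]
tcp_rot: [-2.315, 2.118, -0.015]
force: [0.4, -0.7, -0.2]
width: 0.211
```

Run:
```python
from h import *
plan([*jw(-188,0),.015],np.pi/2+JY)
```

```text
t=38.6 pos=[421.8 143.9  69.1] w=0.21 F=[ 0.4 -0.7 -0.2]
 toolx yaw now -84.9 turn(tool,deg) [-0.54 -0.27 -0.15]; q6 now 1.55; shift if turned first [-20.8   3.8  54.1]
 shift(tool,mm) [-21.    4.4  53.9]  world [ -5.7  20.3 -54.1]
```

Request:
drive_tool(moves=[{"travel": [-12,4,15],"rotation": [-0.5,-0.2,-0.2],"claw": 0},{"travel": [-6,0,20],"rotation": [0,0,0],"claw": 0},{"travel": [0,0,15],"rotation": [0,0,0],"claw": 0},{"travel": [0,0,4],"rotation": [0,0,0],"claw": 0},{"travel": [0,0,0],"rotation": [0,0,0],"claw": 0}])

```text
time_s: 39.15
position: [0.4157, 0.1686, 0.0144]
tcp_rot: [-2.331, 2.103, -0.004]
force: [-0.2, 0.7, -0.1]
width: 0.213
```

Run:
```python
from h import *
plan([*jw(-156,0),.0093],np.pi/2+JY)
```

```text
t=39.1 pos=[415.7 168.6  14.4] w=0.21 F=[-0.2  0.7 -0.1]
 toolx yaw now -84.1 turn(tool,deg) [-0.21 -0.    0.66]; q6 now 1.59; shift if turned first [  4.5 -32.    5.1]
 shift(tool,mm) [  4.8 -31.9   5.2]  world [32.3 -1.5 -5.1]
```

Request:
drive_tool(moves=[{"travel": [4,-8,5],"rotation": [-0.2,0,0.6],"claw": 0},{"travel": [0,-10,0],"rotation": [0,0,0],"claw": 0},{"travel": [0,-8,0],"rotation": [0,0,0],"claw": 0},{"travel": [0,-2,0],"rotation": [0,0,0],"claw": 0},{"travel": [0,0,0],"rotation": [0,0,0],"claw": 0}])

```text
time_s: 39.65
position: [0.4499, 0.1661, 0.0115]
tcp_rot: [-2.315, 2.118, -0.005]
force: [-0.0, 0.0, -0.8]
width: 0.211
```

Run:
```python
from h import *
lanecheck("r",0,.0021)
plan([*jw(-156,0),.0093],np.pi/2+JY)
```

```text
n 26 mid@front(-45) off lane -1.38  yaw in jig 0.41 deg, width 44.2, x -129.2..-47.2 top 0.0194
tcp jig [-154.2   -1.2] z 11.5 F [-0.   0.  -0.8]
t=39.7 pos=[449.8 166.1  11.6] w=0.21 F=[ 0.2 -0.1 -0.5]
 toolx yaw now -84.9 turn(tool,deg) [-0.29 -0.   -0.15]; q6 now 1.59; shift if turned first [-1.1  1.7  2.3]
 shift(tool,mm) [-1.1  1.8  2.3]  world [-1.8  1.  -2.3]
```

Request:
drive_tool(moves=[{"travel": [-1.3,1,2],"rotation": [-0.3,0,0.2],"claw": 0},{"travel": [0,0,0],"rotation": [0,0,0],"claw": 0},{"travel": [0,0,0],"rotation": [0,0,0],"claw": 0}])

```text
time_s: 40.0
position: [0.4479, 0.1674, 0.0094]
tcp_rot: [2.313, -2.124, -0.001]
force: [-0.2, 0.4, 0.3]
width: 0.207
```

Run:
```python
from h import *
lanecheck("r2",0,.0021)
```

```text
n 26 mid@front(-45) off lane -0.26  yaw in jig 0.21 deg, width 44.0, x -130.9..-49.2 top 0.0173
tcp jig [-156.     0.3] z 9.4 F [-0.2  0.4  0.3]
```

Request:
drive_tool(moves=[{"travel": [-0.2,-7,0],"rotation": [0,0,0.1],"claw": 0},{"travel": [0,-8,0],"rotation": [0,0,0],"claw": 0},{"travel": [0,-8,0],"rotation": [0,0,0],"claw": 0},{"travel": [0,-8,0],"rotation": [0,0,0],"claw": 0}])

```text
time_s: 40.45
position: [0.4802, 0.1706, 0.0093]
tcp_rot: [2.311, -2.126, -0.002]
force: [0.7, 0.2, -1.0]
width: 0.211
```

Run:
```python
from h import *
plan([*jw(-77.2,0),.0093],np.pi/2+JY)
print(wj(manip.state()["position"]))
```

```text
t=40.5 pos=[480.2 170.6   9.3] w=0.21 F=[ 0.7  0.2 -1. ]
 toolx yaw now -85.2 turn(tool,deg) [ 0.1  -0.   -0.44]; q6 now 1.60; shift if turned first [  0.5 -46.4   0. ]
 shift(tool,mm) [  0.2 -46.4  -0.1]  world [46.2  3.7 -0. ]
[-123.57600916    0.52795595]
```

Request:
drive_tool(moves=[{"travel": [0.4,-9,0],"rotation": [0,0,-0.4],"claw": 0},{"travel": [0,-10,0],"rotation": [0,0,0],"claw": 0},{"travel": [0,-10,0],"rotation": [0,0,0],"claw": 0},{"travel": [0,-8,0],"rotation": [0,0,0],"claw": 0},{"travel": [0,-4,0],"rotation": [0,0,0],"claw": 0},{"travel": [0,-3,0],"rotation": [0,0,0],"claw": 0}])

```text
time_s: 41.05
position: [0.527, 0.1743, 0.0082]
tcp_rot: [2.316, -2.115, -0.008]
force: [-12.2, -0.5, 2.0]
width: 0.206
```

Run:
```python
from h import *
plan([*jw(-77.2,0),.0093],np.pi/2+JY)
print(wj(manip.state()["position"]))
```

```text
t=41.0 pos=[527.  174.3   8.2] w=0.21 F=[-12.2  -0.5   2. ]
 toolx yaw now -84.8 turn(tool,deg) [ 0.41  0.01 -0.03]; q6 now 1.59; shift if turned first [-0.1  0.5 -1.1]
 shift(tool,mm) [-0.1  0.6 -1.1]  world [-0.5  0.   1.1]
[-7.66546301e+01 -5.41681001e-02]
```

Request:
drive_tool(moves=[{"travel": [0,-2,0.5],"rotation": [0,0,0],"claw": 0},{"travel": [0,-1,0],"rotation": [0,0,0],"claw": 25},{"travel": [0,0,0],"rotation": [0,0,0],"claw": 36},{"travel": [0,0,0],"rotation": [0,0,0],"claw": 36},{"travel": [0,0,-15],"rotation": [0,0,0],"claw": 36},{"travel": [0,0,-40],"rotation": [0,0,0],"claw": 36},{"travel": [0,5,-45],"rotation": [0,0,0],"claw": 36},{"travel": [0,8,-45],"rotation": [0,0,0],"claw": 36},{"travel": [0,8,0],"rotation": [0,0,0],"claw": 36}])

```text
time_s: 41.95
position: [0.509, 0.1726, 0.1607]
tcp_rot: [2.313, -2.112, -0.013]
force: [0.4, -1.0, 0.2]
width: 0.423
```

Run:
```python
from h import *
homes("s")
plan([.408,-.327,.125],np.pi/2+np.radians(4.1))
```

```text
lane 0 tab end at jig x -100.5 (home -100)
lane 52 tab end at jig x -100.5 (home -100)
lane 104 tab end at jig x -100.5 (home -100)
t=42.0 pos=[506.1 172.4 157.7] w=0.42 F=[-0.5  0.6 -1. ]
 toolx yaw now -84.8 turn(tool,deg) [ 1.   -0.01  1.11]; q6 now 1.59; shift if turned first [491.1 133.6  32.7]
 shift(tool,mm) [488.5 142.4  35.2]  world [ -98.1 -499.4  -32.7]
```

Request:
drive_tool(moves=[{"travel": [35,10,0],"rotation": [0.9,0,1.1],"claw": 40},{"travel": [47,14,0],"rotation": [0,0,0],"claw": 40},{"travel": [47,14,0],"rotation": [0,0,0],"claw": 40},{"travel": [47,14,0],"rotation": [0,0,0],"claw": 40},{"travel": [47,14,0],"rotation": [0,0,0],"claw": 40},{"travel": [47,14,0],"rotation": [0,0,0],"claw": 40},{"travel": [47,14,0],"rotation": [0,0,0],"claw": 40},{"travel": [47,14,0],"rotation": [0,0,0],"claw": 40},{"travel": [47,14,5],"rotation": [0,0,0],"claw": 40},{"travel": [47,14,10],"rotation": [0,0,0],"claw": 40}])

```text
time_s: 43.0
position: [0.4001, -0.2989, 0.1411]
tcp_rot: [-2.31, 2.127, 0.002]
force: [1.1, 0.5, -0.7]
width: 0.471
```

Run:
```python
from h import *
plan([.408,-.327,.125],np.pi/2+np.radians(4.1))
```

```text
t=43.0 pos=[ 400.1 -298.9  141.1] w=0.47 F=[ 1.1  0.5 -0.7]
 toolx yaw now -85.3 turn(tool,deg) [-0.    0.11  0.62]; q6 now 0.61; shift if turned first [28.6 -5.8 16.1]
 shift(tool,mm) [28.7 -5.5 16. ]  world [  7.9 -28.1 -16.1]
```

Request:
drive_tool(moves=[{"travel": [18,-5,12],"rotation": [0,0.1,0.6],"claw": 40},{"travel": [5,0,5],"rotation": [0,0,0],"claw": 40},{"travel": [0,0,0],"rotation": [0,0,0],"claw": 40},{"travel": [0,0,0],"rotation": [0,0,0],"claw": 40}])

```text
time_s: 43.4
position: [0.4029, -0.3253, 0.1204]
tcp_rot: [-2.292, 2.149, 0.009]
force: [0.1, -0.4, 0.2]
width: 0.467
```

Run:
```python
from h import *
p,d,cal=snap("wrist","t")
o=plaques(p,cal);show(o)
o=min(o,key=lambda o:abs(o["px"][0]-287))
tgt(o,-66)
```

```text
{'cen': [473.7, -323.0], 'yaw': 4.2, 'u': [-78.0, 51.1], 'v': [-22.2, 22.1], 'org': [486.3, -322.1], 'n': 7674, 'px': [289, 118]}
org [ 482.7 -322.4] yaw 4.18 len 129.1 wid 44.3 grip [ 416.9 -327.2]
t=43.5 pos=[ 403.  -325.   120.5] w=0.47 F=[-0.1 -0.1 -0.4]
 toolx yaw now -86.3 turn(tool,deg) [ 0.21  0.24 -0.47]; q6 now 0.60; shift if turned first [  3.2 -13.7 117.5]
 shift(tool,mm) [  3.5 -14.1 117.4]  world [  13.8   -2.2 -117.5]
```

View pics/t.png

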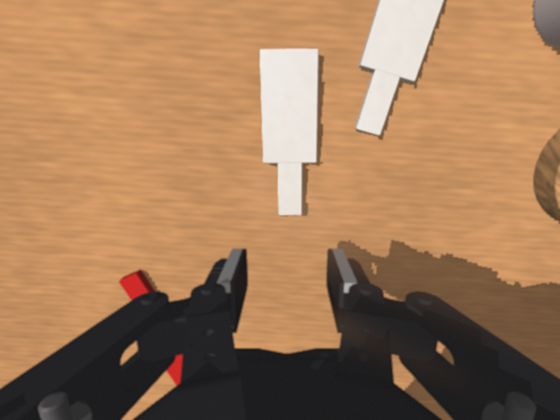

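Request:
drive_tool(moves=[{"travel": [3,-10,30],"rotation": [0.2,0.2,-0.5],"claw": 40},{"travel": [0,-4,35],"rotation": [0,0,0],"claw": 40},{"travel": [0,0,28],"rotation": [0,0,0],"claw": 40},{"travel": [0,0,5],"rotation": [0,0,0],"claw": 40},{"travel": [0,0,0],"rotation": [0,0,0],"claw": 40}])

```text
time_s: 43.95
position: [0.4217, -0.3229, 0.0246]
tcp_rot: [2.312, -2.127, 0.01]
force: [0.5, 0.4, 0.4]
width: 0.471
```

Run:
```python
from h import *
p,d,cal=snap("wrist","t2")
o=plaques(p,cal)
o=min(o,key=lambda o:abs(o["px"][0]-287))
tgt(o,-66)
```

```text
org [ 483.1 -322.1] yaw 4.25 len 128.8 wid 44.1 grip [ 417.2 -327. ]
t=44.0 pos=[ 421.7 -323.    25. ] w=0.47 F=[-0.8  0.2 -0.8]
 toolx yaw now -85.2 turn(tool,deg) [-0.26 -0.29  0.53]; q6 now 0.61; shift if turned first [ 3.6  4.8 22. ]
 shift(tool,mm) [ 3.5  4.9 22. ]  world [ -4.5  -4.  -22. ]
```

Request:
drive_tool(moves=[{"travel": [3.5,4.8,8],"rotation": [-0.3,-0.3,0.5],"claw": 40},{"travel": [0,0,9],"rotation": [0,0,0],"claw": 40},{"travel": [0,0,6],"rotation": [0,0,0],"claw": 40},{"travel": [0,0,0],"rotation": [0,0,0],"claw": 40}])

```text
time_s: 44.4
position: [0.4192, -0.3295, 0.0047]
tcp_rot: [2.302, -2.136, 0.01]
force: [-0.1, 0.3, -0.5]
width: 0.471
```

Run:
```python
from h import *
plan([.4172,-.327,.002],np.pi/2+np.radians(4.2))
```

```text
t=44.4 pos=[ 419.2 -329.5    4.7] w=0.47 F=[-0.1  0.3 -0.5]
 toolx yaw now -85.7 turn(tool,deg) [-0.19 -0.33  0.07]; q6 now 0.61; shift if turned first [-2.6  1.8  2.7]
 shift(tool,mm) [-2.6  1.8  2.7]  world [-2.   2.5 -2.7]
```

Request:
drive_tool(moves=[{"travel": [-2.6,1,3],"rotation": [-0.2,-0.3,0],"claw": 40},{"travel": [0,0,0],"rotation": [0,0,0],"claw": 10},{"travel": [0,0,0],"rotation": [0,0,0],"claw": 0},{"travel": [0,0,0],"rotation": [0,0,0],"claw": 0},{"travel": [0,0,0],"rotation": [0,0,0],"claw": 0},{"travel": [0,0,0],"rotation": [0,0,0],"claw": 0}])

```text
time_s: 45.0
position: [0.4183, -0.3275, 0.0024]
tcp_rot: [2.302, -2.137, 0.001]
force: [-0.7, 0.7, -0.4]
width: 0.206
```

Run:
```python
from h import *
plan([*jw(-188,-52),.06],np.pi/2+JY)
```

```text
t=45.0 pos=[ 418.3 -327.5    2.4] w=0.21 F=[-0.7  0.7 -0.4]
 toolx yaw now -85.7 turn(tool,deg) [-0.01 -0.06 -0.97]; q6 now 0.61; shift if turned first [-437.8  -42.7  -57.6]
 shift(tool,mm) [-438.4  -35.3  -58.1]  world [  2.6 439.9  57.6]
```

Request:
drive_tool(moves=[{"travel": [0,0,-15],"rotation": [0,0,0],"claw": 0},{"travel": [-10,0,-30],"rotation": [0,0,-0.9],"claw": 0},{"travel": [-42,-3,-18],"rotation": [0,0,0],"claw": 0},{"travel": [-48,-4,0],"rotation": [0,0,0],"claw": 0},{"travel": [-48,-4,0],"rotation": [0,0,0],"claw": 0},{"travel": [-48,-4,0],"rotation": [0,0,0],"claw": 0},{"travel": [-48,-4,0],"rotation": [0,0,0],"claw": 0},{"travel": [-48,-4,0],"rotation": [0,0,0],"claw": 0},{"travel": [-48,-4,0],"rotation": [0,0,0],"claw": 0},{"travel": [-48,-3,0],"rotation": [0,0,0],"claw": 0}])

```text
time_s: 46.0
position: [0.419, 0.0662, 0.0773]
tcp_rot: [-2.304, 2.13, -0.03]
force: [1.1, -0.4, -0.7]
width: 0.205
```

Run:
```python
from h import *
plan([*jw(-188,-52),.015],np.pi/2+JY)
```

```text
t=46.0 pos=[419.   66.2  77.3] w=0.20 F=[ 1.1 -0.4 -0.7]
 toolx yaw now -85.5 turn(tool,deg) [-0.92 -0.64 -0.73]; q6 now 1.38; shift if turned first [-45.8  -6.   62.3]
 shift(tool,mm) [-46.6  -4.4  61.9]  world [  1.8  46.2 -62.3]
```

Request:
drive_tool(moves=[{"travel": [-26,-2,10],"rotation": [-0.9,-0.6,-0.7],"claw": 0},{"travel": [-16,-2,18],"rotation": [0,0,0],"claw": 0},{"travel": [-2,0,20],"rotation": [0,0,0],"claw": 0},{"travel": [0,0,12],"rotation": [0,0,0],"claw": 0},{"travel": [0,0,2],"rotation": [0,0,0],"claw": 0},{"travel": [0,0,0],"rotation": [0,0,0],"claw": 0}])

```text
time_s: 46.6
position: [0.4216, 0.1185, 0.0196]
tcp_rot: [-2.326, 2.102, -0.01]
force: [-0.8, 0.6, -0.9]
width: 0.206
```

Run:
```python
from h import *
plan([*jw(-156,-52),.0096],np.pi/2+JY)
```

```text
t=46.6 pos=[421.6 118.5  19.6] w=0.21 F=[-0.8  0.6 -0.9]
 toolx yaw now -84.2 turn(tool,deg) [-0.52 -0.02  0.58]; q6 now 1.47; shift if turned first [  6.  -30.7  10. ]
 shift(tool,mm) [  6.3 -30.5  10.3]  world [ 31.1  -3.2 -10. ]
```

Request:
drive_tool(moves=[{"travel": [6,-4,6],"rotation": [-0.5,0,0.6],"claw": 0},{"travel": [0,-8,4],"rotation": [0,0,0],"claw": 0},{"travel": [0,-10,0],"rotation": [0,0,0],"claw": 0},{"travel": [0,-6,0],"rotation": [0,0,0],"claw": 0},{"travel": [0,0,0],"rotation": [0,0,0],"claw": 0},{"travel": [0,0,0],"rotation": [0,0,0],"claw": 0}])

```text
time_s: 47.2
position: [0.4564, 0.1127, 0.0114]
tcp_rot: [-2.313, 2.122, -0.006]
force: [-0.4, -0.6, -1.1]
width: 0.212
```

Run:
```python
from h import *
lanecheck("u",-52,.0024)
plan([*jw(-156,-52),.0096],np.pi/2+JY)
```

```text
n 26 mid@front(-45) off lane -3.45  yaw in jig 0.26 deg, width 44.2, x -127.7..-45.5 top 0.0190
tcp jig [-152.6  -54.9] z 11.4 F [-0.4 -0.6 -1.1]
t=47.2 pos=[456.4 112.7  11.5] w=0.21 F=[ 0.4 -0.8 -1.4]
 toolx yaw now -85.1 turn(tool,deg) [-0.29 -0.06 -0.3 ]; q6 now 1.47; shift if turned first [-2.9  3.4  1.9]
 shift(tool,mm) [-2.9  3.4  1.9]  world [-3.6  2.6 -1.9]
```

Request:
drive_tool(moves=[{"travel": [-3.2,3,1.5],"rotation": [-0.3,0,0],"claw": 0},{"travel": [0,0,0],"rotation": [0,0,0],"claw": 0},{"travel": [0,0,0],"rotation": [0,0,0],"claw": 0}])

```text
time_s: 47.55
position: [0.4519, 0.1162, 0.0097]
tcp_rot: [2.314, -2.122, -0.001]
force: [1.1, -0.4, -0.3]
width: 0.208
```

Run:
```python
from h import *
lanecheck("u2",-52,.0024)
```

```text
n 26 mid@front(-45) off lane 0.41  yaw in jig 0.22 deg, width 44.0, x -131.8..-49.9 top 0.0173
tcp jig [-156.8  -51.1] z 9.7 F [ 1.1 -0.4 -0.3]
```

Request:
drive_tool(moves=[{"travel": [0.5,-7,0],"rotation": [0,0,0],"claw": 0},{"travel": [0,-8,0],"rotation": [0,0,0],"claw": 0},{"travel": [0,-8,0],"rotation": [0,0,0],"claw": 0},{"travel": [0,-8,0],"rotation": [0,0,0],"claw": 0}])

```text
time_s: 48.0
position: [0.4845, 0.1186, 0.0097]
tcp_rot: [2.314, -2.122, -0.001]
force: [-0.2, -0.6, -0.9]
width: 0.207
```

Run:
```python
from h import *
plan([*jw(-77.3,-52),.0096],np.pi/2+JY)
print(wj(manip.state()["position"]))
```

```text
t=48.0 pos=[484.5 118.6   9.7] w=0.21 F=[-0.2 -0.6 -0.9]
 toolx yaw now -85.0 turn(tool,deg) [ 0.1  -0.05 -0.26]; q6 now 1.49; shift if turned first [  0.4 -46.8   0.1]
 shift(tool,mm) [  0.2 -46.8   0. ]  world [46.7  3.9 -0.1]
[-124.11307023  -51.62387731]
```

Request:
drive_tool(moves=[{"travel": [0.3,-9,0],"rotation": [0,0,-0.3],"claw": 0},{"travel": [0,-10,0],"rotation": [0,0,0],"claw": 0},{"travel": [0,-10,0],"rotation": [0,0,0],"claw": 0},{"travel": [0,-8,0],"rotation": [0,0,0],"claw": 0},{"travel": [0,-4,0],"rotation": [0,0,0],"claw": 0},{"travel": [0,-3,0],"rotation": [0,0,0],"claw": 0}])

```text
time_s: 48.6
position: [0.5317, 0.1226, 0.0087]
tcp_rot: [2.318, -2.113, -0.006]
force: [-11.1, -0.3, 1.3]
width: 0.209
```

Run:
```python
from h import *
plan([*jw(-77.3,-52),.0096],np.pi/2+JY)
print(wj(manip.state()["position"]))
```

```text
t=48.6 pos=[531.7 122.6   8.7] w=0.21 F=[-11.1  -0.3   1.3]
 toolx yaw now -84.7 turn(tool,deg) [ 0.35 -0.03  0.06]; q6 now 1.49; shift if turned first [ 0.1  0.6 -0.9]
 shift(tool,mm) [ 0.1  0.6 -0.9]  world [-0.6 -0.1  0.9]
[-76.68653986 -51.92643568]
```

Request:
drive_tool(moves=[{"travel": [0,-2,0.5],"rotation": [0,0,0],"claw": 0},{"travel": [0,-1,0],"rotation": [0,0,0],"claw": 25},{"travel": [0,0,0],"rotation": [0,0,0],"claw": 36},{"travel": [0,0,0],"rotation": [0,0,0],"claw": 36},{"travel": [0,0,-15],"rotation": [0,0,0],"claw": 36},{"travel": [0,0,-40],"rotation": [0,0,0],"claw": 36},{"travel": [0,5,-45],"rotation": [0,0,0],"claw": 36},{"travel": [0,8,-45],"rotation": [0,0,0],"claw": 36},{"travel": [0,8,0],"rotation": [0,0,0],"claw": 36}])

```text
time_s: 49.5
position: [0.5136, 0.121, 0.1613]
tcp_rot: [2.316, -2.112, -0.01]
force: [0.9, 0.5, 0.1]
width: 0.422
```

Run:
```python
from h import *
homes("v")
plan([.475,-.38,.14],np.pi/2-np.radians(12))
```

```text
lane -52 tab end at jig x -100.5 (home -100)
lane 0 tab end at jig x -100.5 (home -100)
lane 52 tab end at jig x -100.5 (home -100)
lane 104 tab end at jig x -100.5 (home -100)
t=49.5 pos=[510.8 121.1 158.3] w=0.42 F=[ 0.3  0.5 -0. ]
 toolx yaw now -84.7 turn(tool,deg) [ 0.87 -0.13 17.29]; q6 now 1.49; shift if turned first [497.5 -69.2  18.3]
 shift(tool,mm) [495.6  81.5  19.6]  world [ -35.8 -501.1  -18.3]
```

Request:
drive_tool(moves=[{"travel": [35,5,0],"rotation": [0.8,0,8.5],"claw": 40},{"travel": [47,0,0],"rotation": [0,0,8.5],"claw": 40},{"travel": [48,-7,0],"rotation": [0,0,0],"claw": 40},{"travel": [48,-7,0],"rotation": [0,0,0],"claw": 40},{"travel": [48,-7,0],"rotation": [0,0,0],"claw": 40},{"travel": [48,-7,0],"rotation": [0,0,0],"claw": 40},{"travel": [48,-7,0],"rotation": [0,0,0],"claw": 40},{"travel": [48,-7,0],"rotation": [0,0,0],"claw": 40},{"travel": [48,-7,0],"rotation": [0,0,0],"claw": 40},{"travel": [48,-7,0],"rotation": [0,0,0],"claw": 40}])

```text
time_s: 50.55
position: [0.475, -0.3562, 0.1544]
tcp_rot: [-1.981, 2.437, 0.01]
force: [0.7, 0.4, -0.3]
width: 0.467
```

Run:
```python
from h import *
plan([.475,-.385,.135],np.pi/2-np.radians(12))
```

```text
t=50.5 pos=[ 475.  -356.2  154.4] w=0.47 F=[ 0.7  0.4 -0.3]
 toolx yaw now -101.8 turn(tool,deg) [0.24 0.26 0.19]; q6 now 0.93; shift if turned first [28.2 -6.  19.4]
 shift(tool,mm) [28.3 -6.  19.3]  world [ -0.  -28.8 -19.4]
```

Request:
drive_tool(moves=[{"travel": [15,-5,15],"rotation": [0.2,0.2,0.2],"claw": 40},{"travel": [5,0,5],"rotation": [0,0,0],"claw": 40},{"travel": [0,0,0],"rotation": [0,0,0],"claw": 40},{"travel": [0,0,0],"rotation": [0,0,0],"claw": 40}])

```text
time_s: 50.95
position: [0.4725, -0.3821, 0.1313]
tcp_rot: [1.968, -2.449, -0.007]
force: [0.6, -0.7, 0.2]
width: 0.467
```

Run:
```python
from h import *
p,d,cal=snap("wrist","w")
o=plaques(p,cal);show(o)
o=min(o,key=lambda o:abs(o["px"][0]-287))
tgt(o,-66)
```

```text
{'cen': [545.3, -402.3], 'yaw': -11.5, 'u': [-78.2, 51.4], 'v': [-22.1, 22.2], 'org': [557.7, -404.8], 'n': 7183, 'px': [290, 112]}
org [ 554.3 -404.1] yaw -11.46 len 129.6 wid 44.3 grip [ 489.6 -390.9]
t=51.0 pos=[ 472.7 -381.9  131.5] w=0.47 F=[ 0.5 -0.4  0.2]
 toolx yaw now -102.4 turn(tool,deg) [ 0.2   0.13 -0.94]; q6 now 0.91; shift if turned first [  5.5 -18.3 128.5]
 shift(tool,mm) [  5.5 -18.9 128.4]  world [  16.9   -9.1 -128.5]
```

View pics/w.png

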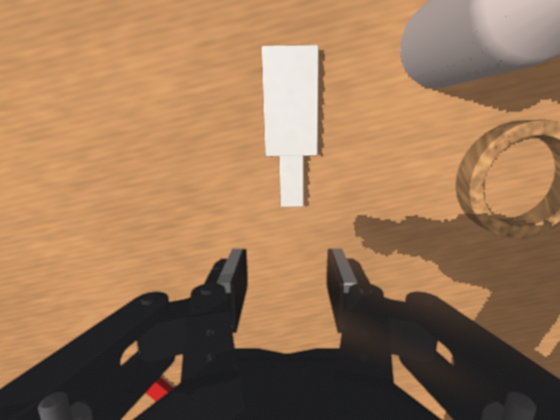

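Request:
drive_tool(moves=[{"travel": [5,-13,32],"rotation": [0.2,0.1,-0.9],"claw": 40},{"travel": [0,-6,38],"rotation": [0,0,0],"claw": 40},{"travel": [0,0,30],"rotation": [0,0,0],"claw": 40},{"travel": [0,0,6],"rotation": [0,0,0],"claw": 40},{"travel": [0,0,0],"rotation": [0,0,0],"claw": 40}])

```text
time_s: 51.5
position: [0.4957, -0.3866, 0.0285]
tcp_rot: [-1.998, 2.422, -0.012]
force: [0.1, -0.9, 0.2]
width: 0.468
```

Run:
```python
from h import *
p,d,cal=snap("wrist","w2")
o=plaques(p,cal)
o=min(o,key=lambda o:abs(o["px"][0]-287))
tgt(o,-66)
```

```text
org [ 554.4 -403.9] yaw -11.46 len 129.3 wid 44.1 grip [ 489.8 -390.8]
t=51.5 pos=[ 495.8 -386.7   28.9] w=0.47 F=[0.1 0.2 0.7]
 toolx yaw now -101.0 turn(tool,deg) [-0.39 -0.22  0.5 ]; q6 now 0.91; shift if turned first [ 5.2  5.1 25.9]
 shift(tool,mm) [ 5.1  5.3 25.9]  world [ -6.1  -4.1 -25.9]
```

Request:
drive_tool(moves=[{"travel": [4.5,5,9],"rotation": [-0.4,-0.2,0.5],"claw": 40},{"travel": [0,0,11],"rotation": [0,0,0],"claw": 40},{"travel": [0,0,6],"rotation": [0,0,0],"claw": 40},{"travel": [0,0,0],"rotation": [0,0,0],"claw": 40}])

```text
time_s: 51.95
position: [0.492, -0.3927, 0.0064]
tcp_rot: [1.988, -2.432, 0.012]
force: [-0.8, 0.4, -0.5]
width: 0.467
```

Run:
```python
from h import *
plan([.4898,-.3908,.002],np.pi/2-np.radians(11.5))
```

```text
t=52.0 pos=[ 492.  -392.7    6.4] w=0.47 F=[-0.8  0.4 -0.5]
 toolx yaw now -101.5 turn(tool,deg) [-0.32 -0.29  0.03]; q6 now 0.91; shift if turned first [-1.4  2.5  4.4]
 shift(tool,mm) [-1.5  2.6  4.4]  world [-2.2  1.9 -4.4]
```

Request:
drive_tool(moves=[{"travel": [-1.5,2,3],"rotation": [-0.3,-0.3,0],"claw": 40},{"travel": [0,0,1.5],"rotation": [0,0,0],"claw": 40},{"travel": [0,0,0],"rotation": [0,0,0],"claw": 10},{"travel": [0,0,0],"rotation": [0,0,0],"claw": 0},{"travel": [0,0,0],"rotation": [0,0,0],"claw": 0},{"travel": [0,0,0],"rotation": [0,0,0],"claw": 0},{"travel": [0,0,0],"rotation": [0,0,0],"claw": 0}])

```text
time_s: 52.65
position: [0.4907, -0.3915, 0.0027]
tcp_rot: [-1.988, 2.432, -0.002]
force: [-0.3, -0.4, -1.1]
width: 0.207
```

Run:
```python
from h import *
plan([*jw(-188,-104),.06],np.pi/2+JY)
```

```text
t=52.6 pos=[ 490.7 -391.5    2.7] w=0.21 F=[-0.3 -0.4 -1.1]
 toolx yaw now -101.5 turn(tool,deg) [ -0.07  -0.03 -16.72]; q6 now 0.91; shift if turned first [-456.2   23.6  -57.3]
 shift(tool,mm) [-430.1  153.8  -57.6]  world [-65.1 452.1  57.3]
```

Request:
drive_tool(moves=[{"travel": [0,0,-15],"rotation": [0,0,0],"claw": 0},{"travel": [-6,6,-30],"rotation": [0,0,0],"claw": 0},{"travel": [-38,15,-18],"rotation": [0,0,-8.3],"claw": 0},{"travel": [-46,8,0],"rotation": [0,0,-8.4],"claw": 0},{"travel": [-48,2,0],"rotation": [0,0,0],"claw": 0},{"travel": [-48,2,0],"rotation": [0,0,0],"claw": 0},{"travel": [-48,2,0],"rotation": [0,0,0],"claw": 0},{"travel": [-48,2,0],"rotation": [0,0,0],"claw": 0},{"travel": [-48,2,0],"rotation": [0,0,0],"claw": 0},{"travel": [-48,2,0],"rotation": [0,0,0],"claw": 0}])

```text
time_s: 53.65
position: [0.4355, -0.0093, 0.077]
tcp_rot: [-2.32, 2.114, -0.032]
force: [0.7, -0.4, -0.4]
width: 0.213
```

Run:
```python
from h import *
plan([*jw(-188,-104),.015],np.pi/2+JY)
```

```text
t=53.6 pos=[435.5  -9.3  77. ] w=0.21 F=[ 0.7 -0.4 -0.4]
 toolx yaw now -84.7 turn(tool,deg) [-0.93 -0.74  0.09]; q6 now 1.19; shift if turned first [-70.5   3.5  62. ]
 shift(tool,mm) [-71.3   4.4  61. ]  world [ -9.9  69.9 -62. ]
```

Request:
drive_tool(moves=[{"travel": [-36,3,10],"rotation": [-0.9,-0.7,0],"claw": 0},{"travel": [-26,0,18],"rotation": [0,0,0],"claw": 0},{"travel": [-3,0,20],"rotation": [0,0,0],"claw": 0},{"travel": [0,0,10],"rotation": [0,0,0],"claw": 0},{"travel": [0,0,2],"rotation": [0,0,0],"claw": 0},{"travel": [0,0,0],"rotation": [0,0,0],"claw": 0}])

```text
time_s: 54.25
position: [0.4283, 0.0626, 0.0213]
tcp_rot: [-2.327, 2.102, -0.013]
force: [0.4, -0.5, -0.6]
width: 0.207
```

Run:
```python
from h import *
plan([*jw(-156,-104),.0099],np.pi/2+JY)
```

```text
t=54.2 pos=[428.3  62.6  21.3] w=0.21 F=[ 0.4 -0.5 -0.6]
 toolx yaw now -84.2 turn(tool,deg) [-0.56 -0.11  0.58]; q6 now 1.34; shift if turned first [  1.7 -29.2  11.4]
 shift(tool,mm) [  2.  -29.1  11.6]  world [ 29.2   0.9 -11.4]
```

Request:
drive_tool(moves=[{"travel": [0.5,-4,7],"rotation": [-0.5,-0.1,0.6],"claw": 0},{"travel": [0,-8,4],"rotation": [0,0,0],"claw": 0},{"travel": [0,-9,0],"rotation": [0,0,0],"claw": 0},{"travel": [0,-4,0],"rotation": [0,0,0],"claw": 0},{"travel": [0,0,0],"rotation": [0,0,0],"claw": 0},{"travel": [0,0,0],"rotation": [0,0,0],"claw": 0}])

```text
time_s: 54.85
position: [0.4593, 0.0619, 0.0118]
tcp_rot: [-2.312, 2.122, -0.007]
force: [-0.2, 0.3, -0.3]
width: 0.209
```

Run:
```python
from h import *
lanecheck("x",-104,.0027)
plan([*jw(-156,-104),.0099],np.pi/2+JY)
```

```text
n 26 mid@front(-45) off lane -2.20  yaw in jig 0.30 deg, width 44.2, x -129.6..-47.2 top 0.0191
tcp jig [-154.4 -105.8] z 11.8 F [-0.2  0.3 -0.3]
t=54.9 pos=[459.2  61.9  11.9] w=0.21 F=[ 0.8  1.  -1. ]
 toolx yaw now -85.1 turn(tool,deg) [-0.32 -0.08 -0.32]; q6 now 1.36; shift if turned first [-1.8  1.6  2. ]
 shift(tool,mm) [-1.8  1.6  2. ]  world [-1.7  1.6 -2. ]
```

Request:
drive_tool(moves=[{"travel": [-1.9,2,1.8],"rotation": [-0.3,-0.1,0],"claw": 0},{"travel": [0,0,0],"rotation": [0,0,0],"claw": 0},{"travel": [0,0,0],"rotation": [0,0,0],"claw": 0}])

```text
time_s: 55.2
position: [0.4561, 0.064, 0.0098]
tcp_rot: [2.315, -2.124, -0.002]
force: [0.3, 0.2, -0.6]
width: 0.213
```

Run:
```python
from h import *
lanecheck("x2",-104,.0027)
```

```text
n 26 mid@front(-45) off lane 0.18  yaw in jig 0.30 deg, width 44.0, x -132.5..-50.3 top 0.0171
tcp jig [-157.4 -103.4] z 9.8 F [ 0.3  0.2 -0.6]
```

Request:
drive_tool(moves=[{"travel": [0.3,-7,0],"rotation": [0,0,0],"claw": 0},{"travel": [0,-8,0],"rotation": [0,0,0],"claw": 0},{"travel": [0,-8,0],"rotation": [0,0,0],"claw": 0},{"travel": [0,-8,0],"rotation": [0,0,0],"claw": 0}])

```text
time_s: 55.65
position: [0.4888, 0.0666, 0.0099]
tcp_rot: [2.314, -2.124, -0.002]
force: [-0.1, 0.0, 0.4]
width: 0.211
```

Run:
```python
from h import *
plan([*jw(-77.5,-104),.0096],np.pi/2+JY)
print(wj(manip.state()["position"]))
```

```text
t=55.6 pos=[488.8  66.6   9.9] w=0.21 F=[-0.1  0.   0.4]
 toolx yaw now -85.1 turn(tool,deg) [ 0.06  0.05 -0.32]; q6 now 1.38; shift if turned first [  0.2 -47.1   0.3]
 shift(tool,mm) [ -0.1 -47.1   0.2]  world [46.9  4.1 -0.3]
[-124.57439879 -103.83181832]
```

Request:
drive_tool(moves=[{"travel": [0.2,-9,0],"rotation": [0,0,-0.3],"claw": 0},{"travel": [0,-10,0],"rotation": [0,0,0],"claw": 0},{"travel": [0,-10,0],"rotation": [0,0,0],"claw": 0},{"travel": [0,-8,0],"rotation": [0,0,0],"claw": 0},{"travel": [0,-4,0],"rotation": [0,0,0],"claw": 0},{"travel": [0,-3,0],"rotation": [0,0,0],"claw": 0}])

```text
time_s: 56.25
position: [0.5363, 0.0708, 0.0091]
tcp_rot: [2.319, -2.116, -0.006]
force: [-10.6, -0.8, 0.9]
width: 0.209
```

Run:
```python
from h import *
plan([*jw(-77.5,-104),.0096],np.pi/2+JY)
print(wj(manip.state()["position"]))
```

```text
t=56.2 pos=[536.3  70.8   9.1] w=0.21 F=[-10.6  -0.8   0.9]
 toolx yaw now -84.7 turn(tool,deg) [0.27 0.07 0.03]; q6 now 1.39; shift if turned first [ 0.1  0.6 -0.5]
 shift(tool,mm) [ 0.1  0.6 -0.5]  world [-0.6 -0.2  0.5]
[ -76.88240526 -103.90419764]
```

Request:
drive_tool(moves=[{"travel": [0,-2,0.5],"rotation": [0,0,0],"claw": 0},{"travel": [0,-1,0],"rotation": [0,0,0],"claw": 25},{"travel": [0,0,0],"rotation": [0,0,0],"claw": 36},{"travel": [0,0,0],"rotation": [0,0,0],"claw": 36},{"travel": [0,0,-15],"rotation": [0,0,0],"claw": 36},{"travel": [0,0,-40],"rotation": [0,0,0],"claw": 36},{"travel": [-20,5,-45],"rotation": [0,0,0],"claw": 36},{"travel": [-20,8,-45],"rotation": [0,0,0],"claw": 36},{"travel": [-40,8,0],"rotation": [0,0,0],"claw": 36},{"travel": [0,0,0],"rotation": [0,0,0],"claw": 36}])

```text
time_s: 57.25
position: [0.511, 0.1508, 0.1645]
tcp_rot: [2.317, -2.12, -0.009]
force: [-0.2, -0.3, -0.8]
width: 0.422
```

Run:
```python
from h import *
homes("y")
plan([.386,.527,.12],np.pi/2+JY)
```

```text
lane -104 tab end at jig x -99.5 (home -100)
lane -52 tab end at jig x -99.5 (home -100)
lane 0 tab end at jig x -98.0 (home -100)
lane 52 tab end at jig x -98.0 (home -100)
lane 104 tab end at jig x -98.0 (home -100)
t=57.3 pos=[512.8 149.1 165.3] w=0.42 F=[ 1.9 -0.   0.7]
 toolx yaw now -84.9 turn(tool,deg) [ 0.1   0.14 -0.17]; q6 now 1.54; shift if turned first [-387.9   91.9   45.3]
 shift(tool,mm) [-387.5   92.9   46.4]  world [-126.8  377.9  -45.3]
```

View pics/y.png

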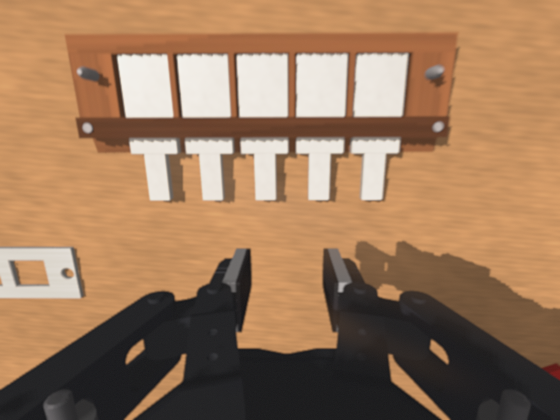

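Request:
drive_tool(moves=[{"travel": [-35,9,0],"rotation": [0,0,0],"claw": 60},{"travel": [-46,11,0],"rotation": [0,0,0],"claw": 60},{"travel": [-47,11,0],"rotation": [0,0,0],"claw": 60},{"travel": [-47,11,0],"rotation": [0,0,0],"claw": 60},{"travel": [-47,11,0],"rotation": [0,0,0],"claw": 60},{"travel": [-47,11,0],"rotation": [0,0,0],"claw": 60},{"travel": [-47,11,0],"rotation": [0,0,0],"claw": 60},{"travel": [-47,11,0],"rotation": [0,0,0],"claw": 60},{"travel": [-25,5,0],"rotation": [0,0,0],"claw": 60},{"travel": [0,0,0],"rotation": [0,0,0],"claw": 60}])

```text
time_s: 58.3
position: [0.3919, 0.5344, 0.1685]
tcp_rot: [-2.304, 2.131, -0.007]
force: [0.5, -0.1, 0.5]
width: 0.7
```

Run:
```python
from h import *
p,d,cal=snap("wrist","z")
plan([.386,.527,.12],np.pi/2+JY)
print([(np.round(a["xy"],1),round(a["p"],2),np.round(onz(a["xy"],cal,.034)*1000,1)[:2]) for a in manip.landmark_of("plate_grip","wrist")[:3]])
m=whitemask(p)
for c in comps(cv2.morphologyEx(m,cv2.MORPH_OPEN,np.ones((3,3),np.uint8)),1000):
    k,_=cv2.findContours(c.astype(np.uint8),cv2.RETR_EXTERNAL,cv2.CHAIN_APPROX_NONE)
    r=cv2.minAreaRect(np.array([onz(x,cal,.005)[:2]*1000 for x in k[0][:,0]],np.float32));print(r,np.round(cv2.boxPoints(r),1).tolist())
```

```text
t=58.4 pos=[392.3 533.  168.3] w=0.70 F=[-0.1 -1.3 -0.6]
 toolx yaw now -85.6 turn(tool,deg) [-0.29 -0.1  -0.79]; q6 now 2.25; shift if turned first [ 5.4  6.9 48.3]
 shift(tool,mm) [ 5.4  7.  48.3]  world [ -6.3  -6.  -48.3]
[(array([290.6, 208. ]), 0.92, array([385. , 529.4]))]
((386.65521240234375, 527.5167236328125), (60.693782806396484, 310.60833740234375), 5.087831974029541) [[342.70001220703125, 679.5], [370.20001220703125, 370.1000061035156], [430.70001220703125, 375.5], [403.1000061035156, 684.9000244140625]]
```

View pics/z.png

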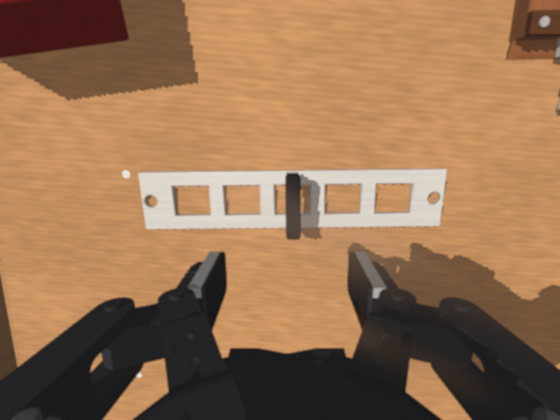

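Request:
drive_tool(moves=[{"travel": [5,6,20],"rotation": [-0.3,-0.1,-0.7],"claw": 60},{"travel": [0,0,35],"rotation": [0,0,0],"claw": 60},{"travel": [0,0,35],"rotation": [0,0,0],"claw": 60},{"travel": [0,0,20],"rotation": [0,0,0],"claw": 60},{"travel": [0,0,5],"rotation": [0,0,0],"claw": 60},{"travel": [0,0,0],"rotation": [0,0,0],"claw": 60}])

```text
time_s: 59.0
position: [0.3955, 0.5164, 0.0523]
tcp_rot: [-2.306, 2.133, -0.005]
force: [-0.9, 0.5, 0.7]
width: 0.704
```

Run:
```python
from h import *
plan([.3866,.5275,.0163],np.pi/2+np.radians(5.1))
```

```text
t=59.0 pos=[395.5 516.4  52.3] w=0.70 F=[-0.9  0.5  0.7]
 toolx yaw now -85.6 turn(tool,deg) [-0.14 -0.14 -0.66]; q6 now 2.23; shift if turned first [-11.9   7.9  36. ]
 shift(tool,mm) [-11.9   8.1  36. ]  world [ -8.9  11.1 -36. ]
```

Request:
drive_tool(moves=[{"travel": [-10,7,4],"rotation": [-0.1,-0.1,-0.6],"claw": 60},{"travel": [-2,1,10],"rotation": [0,0,0],"claw": 60},{"travel": [0,0,10],"rotation": [0,0,0],"claw": 60},{"travel": [0,0,4],"rotation": [0,0,0],"claw": 60},{"travel": [0,0,0],"rotation": [0,0,0],"claw": 60}])

```text
time_s: 59.5
position: [0.3889, 0.5298, 0.0267]
tcp_rot: [-2.312, 2.117, -0.002]
force: [-0.8, 0.1, 0.4]
width: 0.701
```

Run:
```python
from h import *
plan([.3866,.5275,.0163],np.pi/2+np.radians(5.1))
```

```text
t=59.5 pos=[388.9 529.8  26.7] w=0.70 F=[-0.8  0.1  0.4]
 toolx yaw now -85.0 turn(tool,deg) [-0.35  0.21 -0.06]; q6 now 2.24; shift if turned first [ 2.1  2.5 10.4]
 shift(tool,mm) [ 2.1  2.5 10.4]  world [ -2.3  -2.3 -10.4]
```

Request:
drive_tool(moves=[{"travel": [2,2.5,5],"rotation": [-0.3,0.2,0],"claw": 60},{"travel": [0,0,5],"rotation": [0,0,0],"claw": 60},{"travel": [0,0,0],"rotation": [0,0,0],"claw": 60},{"travel": [0,0,0],"rotation": [0,0,0],"claw": 60}])

```text
time_s: 59.9
position: [0.3864, 0.5276, 0.0161]
tcp_rot: [-2.317, 2.121, -0.001]
force: [-0.1, 0.2, 0.1]
width: 0.705
```

Run:
```python
from h import *
plan([.3866,.5275,.0163],np.pi/2+np.radians(5.1))
```

```text
t=59.9 pos=[386.4 527.6  16.1] w=0.70 F=[-0.1  0.2  0.1]
 toolx yaw now -84.9 turn(tool,deg) [-0.04 -0.   -0.04]; q6 now 2.24; shift if turned first [ 0.2 -0.1 -0.2]
 shift(tool,mm) [ 0.2 -0.1 -0.2]  world [ 0.2 -0.1  0.2]
```

Spot on. Close and lift.

Request:
drive_tool(moves=[{"travel": [0,0,0],"rotation": [0,0,0],"claw": 20},{"travel": [0,0,0],"rotation": [0,0,0],"claw": 0},{"travel": [0,0,0],"rotation": [0,0,0],"claw": 0},{"travel": [0,0,0],"rotation": [0,0,0],"claw": 0},{"travel": [0,0,0],"rotation": [0,0,0],"claw": 0},{"travel": [0,0,0],"rotation": [0,0,0],"claw": 0},{"travel": [0,0,0],"rotation": [0,0,0],"claw": 0}])

```text
time_s: 60.6
position: [0.3869, 0.5279, 0.0168]
tcp_rot: [-2.316, 2.12, -0.001]
force: [-0.3, -0.6, 0.5]
width: 0.15
```

Run:
```python
from h import *
plan([*SEAT,.12],np.pi/2+JY)
```

```text
t=60.6 pos=[386.9 527.9  16.8] w=0.15 F=[-0.3 -0.6  0.5]
 toolx yaw now -85.0 turn(tool,deg) [-0.1   0.05 -0.18]; q6 now 2.24; shift if turned first [ 364.9 -196.9 -103.2]
 shift(tool,mm) [ 364.2 -198.2 -103.1]  world [ 229.4 -345.4  103.2]
```

Request:
drive_tool(moves=[{"travel": [0,0,-10],"rotation": [0,0,0],"claw": 0},{"travel": [0,0,-20],"rotation": [0,0,0],"claw": 0},{"travel": [0,0,-25],"rotation": [0,0,0],"claw": 0},{"travel": [0,0,-25],"rotation": [0,0,0],"claw": 0},{"travel": [0,0,-20],"rotation": [0,0,0],"claw": 0},{"travel": [0,0,0],"rotation": [0,0,0],"claw": 0},{"travel": [0,0,0],"rotation": [0,0,0],"claw": 0}])

```text
time_s: 61.3
position: [0.3843, 0.5256, 0.119]
tcp_rot: [2.313, -2.117, -0.0]
force: [0.7, 0.3, -3.2]
width: 0.151
```

Run:
```python
from h import *
snap("wrist","z1")
plan([*SEAT,.12],np.pi/2+JY)
```

```text
t=61.4 pos=[384.5 525.8 119. ] w=0.15 F=[ 0.9  0.3 -2.5]
 toolx yaw now -84.9 turn(tool,deg) [ 0.24 -0.22 -0.18]; q6 now 2.24; shift if turned first [ 363.  -199.6   -1. ]
 shift(tool,mm) [ 362.3 -200.7   -0.4]  world [ 231.8 -343.3    1. ]
```

View pics/z1.png

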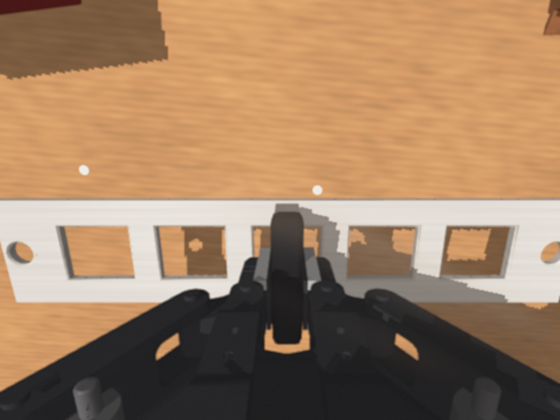

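Request:
drive_tool(moves=[{"travel": [20,-11,0],"rotation": [0.2,-0.2,-0.2],"claw": 0},{"travel": [34,-19,0],"rotation": [0,0,0],"claw": 0},{"travel": [40,-22,0],"rotation": [0,0,0],"claw": 0},{"travel": [40,-22,0],"rotation": [0,0,0],"claw": 0},{"travel": [40,-22,0],"rotation": [0,0,0],"claw": 0},{"travel": [40,-22,0],"rotation": [0,0,0],"claw": 0},{"travel": [40,-22,0],"rotation": [0,0,0],"claw": 0},{"travel": [40,-22,0],"rotation": [0,0,0],"claw": 0},{"travel": [30,-16,0],"rotation": [0,0,0],"claw": 0},{"travel": [10,-5,0],"rotation": [0,0,0],"claw": 0}])

```text
time_s: 62.35
position: [0.5952, 0.1972, 0.1016]
tcp_rot: [2.312, -2.096, -0.017]
force: [-0.0, 0.4, -2.7]
width: 0.151
```

Run:
```python
from h import *
plan([*SEAT,.09],np.pi/2+JY)
```

```text
t=62.4 pos=[595.2 197.2 101.6] w=0.15 F=[-0.   0.4 -2.7]
 toolx yaw now -84.4 turn(tool,deg) [ 1.29 -0.34  0.39]; q6 now 1.61; shift if turned first [ 16.6 -19.6  11.6]
 shift(tool,mm) [ 16.6 -19.8  11.2]  world [ 21.1 -14.7 -11.6]
```

Request:
drive_tool(moves=[{"travel": [10,-12,0],"rotation": [1.2,-0.3,0.4],"claw": 0},{"travel": [6,-7,0],"rotation": [0,0,0],"claw": 0},{"travel": [0,0,5],"rotation": [0,0,0],"claw": 0},{"travel": [0,0,0],"rotation": [0,0,0],"claw": 0},{"travel": [0,0,0],"rotation": [0,0,0],"claw": 0}])

```text
time_s: 62.85
position: [0.6142, 0.1834, 0.0918]
tcp_rot: [2.317, -2.115, -0.008]
force: [-0.0, 0.7, -2.5]
width: 0.15
```

Run:
```python
from h import *
plan([*SEAT,.07],np.pi/2+JY)
p,d,cal=snap("wrist","z2")
s=manip.state();zb=s["position"][2]-.0165
print("plate bottom",zb)
# predicted hole centres (top face)
```

```text
t=62.9 pos=[614.2 183.4  91.8] w=0.15 F=[-0.   0.7 -2.5]
 toolx yaw now -84.8 turn(tool,deg) [ 0.37  0.05 -0.03]; q6 now 1.58; shift if turned first [ 1.1 -2.  21.8]
 shift(tool,mm) [ 1.1 -2.2 21.8]  world [  2.1  -0.9 -21.8]
plate bottom 0.07514694353971599
```

View pics/z2.png

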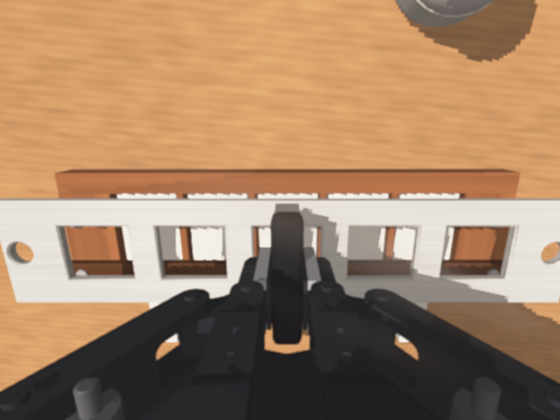

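Run:
```python
from h import *
cal=manip.get_calibration("wrist");s=manip.state();zt=s["position"][2]-.0165+.005
img=cv2.imread("pics/z2.png");p=img[:,:,::-1];m=whitemask(p)
for (x0,x1) in [(2,42),(538,560)]:
    c=(1-m)[238:268,x0:x1]; n,l,st,ce=cv2.connectedComponentsWithStats(c)
    for i in range(1,n):
        if st[i,4]>40: 
            print(st[i],ce[i]+[x0,238]); P=onz(ce[i]+[x0,238],cal,zt); print(wj(P))
print("pred",[proj([*(s["position"][:2]+y*JYv),zt],cal) for y in (.146,-.146)])
print("tcp jig",wj(s["position"]))
# far edge of plate
for c in (80,150,220,350,420,500):
    r=np.nonzero(m[195:225,c])[0][0]+195; print(c,r,wj(onz((c,r-.5),cal,zt)))
```

```text
[  7   4  25  21 375] [ 21.04266667 251.96533333]
[ 11.16904183 145.66664411]
[ 0 12  5 18 55] [  3.34545455 260.81818182]
[  5.88759487 156.71215636]
[  3   4  19  19 246] [549.85772358 251.13821138]
[  11.59683537 -142.62532509]
pred [array([ 18.27500578, 252.91911146]), array([553.20405664, 252.81993647])]
tcp jig [10.60460121  1.3188097 ]
80 199 [ 41.2028338  107.76676329]
150 195 [43.31022107 71.15692718]
220 195 [43.29017233 34.97597149]
350 195 [ 43.25298051 -32.14225105]
420 195 [ 43.23297649 -68.2425189 ]
500 199 [  41.08723475 -109.87294217]
```

Request:
drive_tool(moves=[{"travel": [1,-1.7,10],"rotation": [0.4,0,0],"claw": 0},{"travel": [0,0,12],"rotation": [0,0,0],"claw": 0},{"travel": [0,0,4],"rotation": [0,0,0],"claw": 0},{"travel": [0,0,0],"rotation": [0,0,0],"claw": 0},{"travel": [0,0,0],"rotation": [0,0,0],"claw": 0}])

```text
time_s: 63.4
position: [0.614, 0.1848, 0.0628]
tcp_rot: [-2.323, 2.115, 0.002]
force: [0.3, -0.8, -2.1]
width: 0.151
```

Run:
```python
from h import *
plan([*jw(12.7,.3),.0355],np.pi/2+JY)
p,d,cal=snap("wrist","z3")
for y in (146,-146): print("pin top",proj([*jw(13,y),.038],cal))
```

```text
t=63.4 pos=[614.  184.8  62.8] w=0.15 F=[ 0.3 -0.8 -2.1]
 toolx yaw now -84.6 turn(tool,deg) [0.05 0.06 0.16]; q6 now 1.58; shift if turned first [ 2.2 -1.7 27.3]
 shift(tool,mm) [ 2.3 -1.8 27.3]  world [  1.9  -2.1 -27.3]
pin top [ 40.74309399 239.9227325 ]
pin top [539.21873993 241.2625838 ]
```

View pics/z3.png

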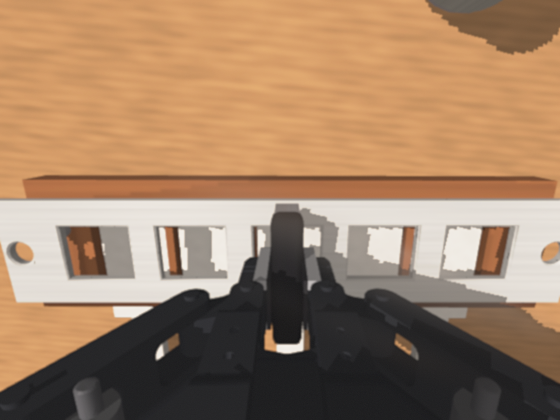

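Request:
drive_tool(moves=[{"travel": [2.2,-1.8,0],"rotation": [0,0,0.2],"claw": 0},{"travel": [0,0,0],"rotation": [0,0,0],"claw": 0},{"travel": [0,0,0],"rotation": [0,0,0],"claw": 0}])

```text
time_s: 63.75
position: [0.6171, 0.1824, 0.0638]
tcp_rot: [-2.318, 2.118, 0.0]
force: [-0.7, 0.2, -3.0]
width: 0.148
```

Run:
```python
from h import *
plan([*jw(12.7,.3),.0355],np.pi/2+JY)
```

```text
t=63.8 pos=[617.1 182.4  63.8] w=0.15 F=[-0.7  0.2 -3. ]
 toolx yaw now -84.8 turn(tool,deg) [-0.05  0.06 -0.08]; q6 now 1.58; shift if turned first [-0.4  1.1 28.3]
 shift(tool,mm) [-0.4  1.1 28.3]  world [ -1.1   0.3 -28.3]
```

Request:
drive_tool(moves=[{"travel": [-0.3,0.5,3],"rotation": [0,0,0],"claw": 0},{"travel": [0,0,3],"rotation": [0,0,0],"claw": 0},{"travel": [0,0,2],"rotation": [0,0,0],"claw": 0},{"travel": [0,0,0],"rotation": [0,0,0],"claw": 0}])

```text
time_s: 64.15
position: [0.6168, 0.1826, 0.0555]
tcp_rot: [-2.317, 2.118, -0.001]
force: [0.3, -0.2, -2.9]
width: 0.15
```

Run:
```python
from h import *
plan([*jw(12.7,.3),.0355],np.pi/2+JY)
```

```text
t=64.2 pos=[616.8 182.6  55.5] w=0.15 F=[ 0.3 -0.2 -2.9]
 toolx yaw now -84.9 turn(tool,deg) [-0.1   0.06 -0.09]; q6 now 1.58; shift if turned first [-0.2  0.8 20. ]
 shift(tool,mm) [-0.2  0.9 20. ]  world [ -0.9   0.1 -20. ]
```

Request:
drive_tool(moves=[{"travel": [0,0.3,3],"rotation": [0,0,0],"claw": 0},{"travel": [0,0,3],"rotation": [0,0,0],"claw": 0},{"travel": [0,0,3],"rotation": [0,0,0],"claw": 0}])

```text
time_s: 64.45
position: [0.6167, 0.1827, 0.0462]
tcp_rot: [-2.317, 2.118, -0.001]
force: [0.1, -0.5, -3.8]
width: 0.145
```

Run:
```python
from h import *
plan([*jw(12.7,.3),.0355],np.pi/2+JY)
```

```text
t=64.5 pos=[616.7 182.7  46.2] w=0.14 F=[ 0.1 -0.5 -3.8]
 toolx yaw now -84.9 turn(tool,deg) [-0.13  0.06 -0.09]; q6 now 1.58; shift if turned first [-0.1  0.7 10.7]
 shift(tool,mm) [-0.1  0.8 10.7]  world [ -0.8   0.1 -10.7]
```

Plate bottom is at ~30 mm with no contact force, so it is over the pins. Continue.

Request:
drive_tool(moves=[{"travel": [0,0,3],"rotation": [0,0,0],"claw": 0},{"travel": [0,0,3],"rotation": [0,0,0],"claw": 0},{"travel": [0,0,3],"rotation": [0,0,0],"claw": 0}])

```text
time_s: 64.75
position: [0.6166, 0.1827, 0.0361]
tcp_rot: [-2.317, 2.118, -0.001]
force: [0.0, 0.9, -3.4]
width: 0.152
```

Request:
drive_tool(moves=[{"travel": [0,0,2],"rotation": [0,0,0],"claw": 0},{"travel": [0,0,1],"rotation": [0,0,0],"claw": 0}])

```text
time_s: 64.95
position: [0.617, 0.1828, 0.0358]
tcp_rot: [-2.318, 2.118, -0.001]
force: [-1.5, -0.2, 1.1]
width: 0.148
```

Run:
```python
from h import *
plan([*jw(12.7,.3),.0355],np.pi/2+JY)
```

```text
t=65.0 pos=[617.  182.8  35.8] w=0.15 F=[-1.5 -0.2  1.1]
 toolx yaw now -84.8 turn(tool,deg) [-0.11  0.04 -0.06]; q6 now 1.58; shift if turned first [-0.1  1.1  0.3]
 shift(tool,mm) [-0.1  1.1  0.3]  world [-1.1 -0.  -0.3]
```

Request:
drive_tool(moves=[{"travel": [0,0,0],"rotation": [0,0,0],"claw": 20},{"travel": [0,0,0],"rotation": [0,0,0],"claw": 45},{"travel": [0,0,0],"rotation": [0,0,0],"claw": 50},{"travel": [0,0,0],"rotation": [0,0,0],"claw": 50},{"travel": [0,0,-10],"rotation": [0,0,0],"claw": 50},{"travel": [0,0,-30],"rotation": [0,0,0],"claw": 50},{"travel": [0,0,-45],"rotation": [0,0,0],"claw": 50},{"travel": [0,0,-45],"rotation": [0,0,0],"claw": 50},{"travel": [0,20,-30],"rotation": [0,0,0],"claw": 50},{"travel": [0,20,-20],"rotation": [0,0,0],"claw": 50}])

```text
time_s: 65.95
position: [0.5762, 0.1784, 0.2215]
tcp_rot: [2.318, -2.12, -0.003]
force: [-0.8, -0.1, -0.2]
width: 0.581
```

Request:
drive_tool(moves=[{"travel": [0,20,-10],"rotation": [0,0,0],"claw": 50},{"travel": [0,20,0],"rotation": [0,0,0],"claw": 50},{"travel": [0,0,0],"rotation": [0,0,0],"claw": 50},{"travel": [0,0,0],"rotation": [0,0,0],"claw": 50}])

```text
time_s: 66.35
position: [0.5368, 0.1751, 0.2413]
tcp_rot: [-2.311, 2.113, -0.012]
force: [0.7, -0.1, 0.8]
width: 0.588
```

Run:
```python
from h import *
p,d,cal=snap("wrist","end")
W=world(d,cal)
J=np.stack([(W[...,:2]-JO)@JX*1000,(W[...,:2]-JO)@JYv*1000,W[...,2]*1000],-1)
for y in (-155,-130,-78,-26,26,78,130,153):
    k=(abs(J[...,1]-y)<4)&(J[...,0]>-12)&(J[...,0]<38)&(J[...,2]>10)&(J[...,2]<60)
    print(y,k.sum(),np.round(np.percentile(J[...,2][k],[10,50,90]),1) if k.any() else "")
homes("end2")
p2,d2,c2=snap("scene","end_s");snap("side","end_side")
print(manip.state()["time_s"])
```

```text
-155 229 [18.9 23.6 24.9]
-130 328 [23.2 24.1 25.1]
-78 332 [23.3 24.3 25.2]
-26 331 [23.3 24.3 25.3]
26 326 [23.3 24.4 25.3]
78 323 [23.3 24.4 25.4]
130 331 [23.3 24.4 25.4]
153 206 [23.3 24.3 25.4]
lane -104 tab end at jig x -100.0 (home -100)
lane -52 tab end at jig x -100.0 (home -100)
lane 0 tab end at jig x -99.5 (home -100)
lane 52 tab end at jig x -98.5 (home -100)
lane 104 tab end at jig x -99.5 (home -100)
66.55
```

View pics/end.png

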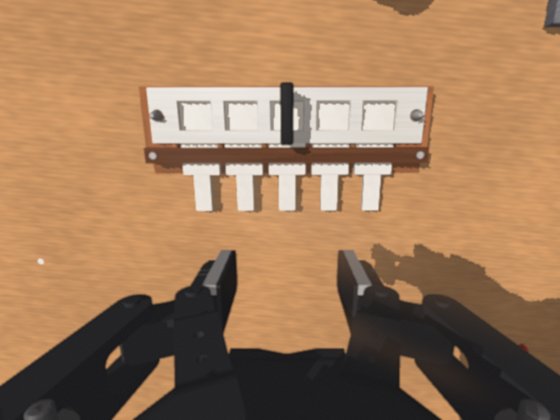

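View pics/end_s.png

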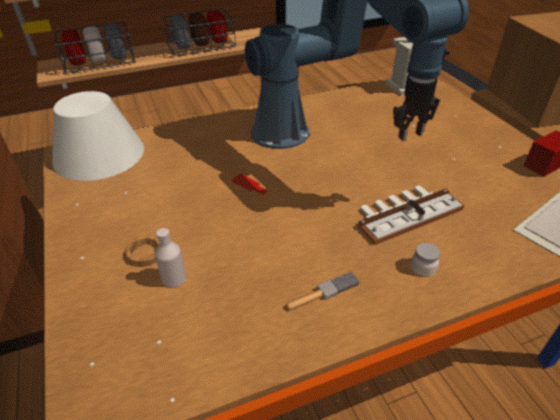

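View pics/end_side.png

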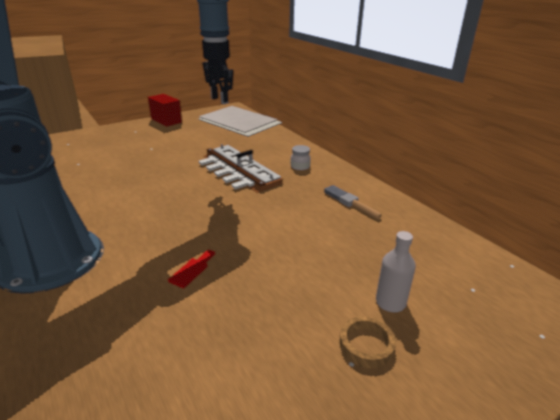

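Run:
```python
from station import manip
print(manip.state()["force"],manip.state()["time_s"]); print(manip.close_job())
```

```text
[-0.10849725  0.34772446  0.45322379] 66.55
the job is handed in; nothing more can be done
None
```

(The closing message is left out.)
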